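# Close the peg rail with its keeper bar, then pinch out and hold the point cassette

## Robot

A 7-joint arm with a two-finger parallel gripper is mounted at the origin on the work surface. World frame = base frame: x ahead of the robot, y to its left, z up, the work surface at z = 0. Lengths are in m, angles in rad, forces in N, time in s.
With the tool pointing down it reaches from about 0.425 to 0.875 m from the base axis. Payload 9.9 kg.
Tool frame: the origin (TCP) lies midway between the tips of the shut fingers; the grasp point (between the pads) lies 19 mm behind it (ctrl.tcp_to_grasp is the z of the grasp point in the tool frame, in m); z points along the fingers, x is the direction in which the jaws open and shut, and the axes are right-handed (so a half turn about z gives the same grasp; the last joint's range is limited). The gripper opens to 85 mm and grips with 20 to 120 N. Pads are 22 mm wide; open, the fingers measure 114 mm over their backs; the gripper's body (76 mm by 85 mm) begins 54 mm behind the grasp point. The pads swing forward as they close: fully open they stand 13 mm farther back than shut.
Start: joints at [1.126, 0.576, 0.025, 1.437, -0.015, 1.129, -0.057], TCP at [0.238, -0.632, 0.231] pointing down, gripper open.
Joint ranges: [-2.76, 2.76], [-0.34, 2.15], [-1.52, 1.57], [0.19, 2.46], [-1.09, 4.23], [0.17, 1.99], [-2.82, 2.82]. Speed limits (rad/s): [2.22, 2.22, 3.01, 3.01, 3.14, 3.14, 3.14].

## Interface

Orientations are given as a unit quaternion [w, x, y, z].
In Python, from cell import ctrl, imaging, workorder gives the robot as it stands. The module is installed in compiled form; this text tells all that it offers.
- The arm moves only by the shell command python3 -m pendant 'ROWS' [FORCE]. ROWS is JSON, a list of rows, each an object with "dr": the turn, a rotation vector about the tool's x, y, z in rad, a list of three; "slide": the shift along the tool's x, y, z in m, a list of three; "jaw": the closure, from -1 (fully open) to 1 (shut). A call has 1 to 5 rows; each row shifts and turns the pose as measured when the row begins, along the tool's axes as they then stand; what a row does not reach is not made up. A row lasts 1/10 s, in which the tool goes at most 50 mm and 8.59 degrees, less where a joint would pass 70% of its speed; a pose out of reach is approached as far as the arm can. A call is refused whole if a number of a shift passes 0.05 or a number of a turn 0.15, either way. A call with a gripper value outside its range is refused whole. The fingers move at their own pace and stop on an object; FORCE is the grip in N (left out, the last holds). Time passes only in rows, so rows that do not move let the fingers close. It gives the time, the measured TCP pose, the force and the opening at its end, in the units of the state.
- ctrl.get_obs(): the state, without advancing time (a new reading comes with each control period).
- imaging.capture(name): name is "side" or "top" or "wrist"; returns the picture (480x640x3 uint8, red, green, blue); there is no depth.
- imaging.camera_params(name): a dict with "intrinsics" (3x3 intrinsics, pixels), "dist_coeffs" ([k1, k2, p1, p2, k3] as OpenCV has them; the pictures are not rectified), "R" (3x3) and "t" (3): a world point X has camera coordinates R X + t. Camera axes: x right, y down, z forward; pixel columns grow to the right and rows downward; lengths in m; the calibration is good to about 2 mm. A picture is of the moment at which its call begins: read the wrist's pose just before it. camera_params takes no time and is no camera call; for the wrist camera it gives the pose at the moment of the call.
- workorder.finish_job(): hands the job in, once; it reports no verdict.
The state is a dict: "time": time; "q": joint angles; "joint_velocities": joint speeds; "tau": joint torques, N m; "position": TCP position; "tool_rot": TCP orientation; "force": force on the tool from outside, world axes, zero at the start; "torque": the same for the moment, N m; "opening": finger opening in m.
Only numpy, scipy, OpenCV 4.12 (cv2) and the standard library are available. Lean on these libraries where they do the work, as an engineer would, in place of code of your own. Each camera call takes 0.05 s, during which the arm holds its last target.

## Task

The point cassette jumps a little as it comes free, so first close the peg rail: lay the aluminium keeper bar gently across the two steel saddles in front of the pins, about centred and seated in both, and let go of it, so that the hanging gauges cannot shake off their pins. Then squeeze the two blue side catches of the grey cassette together, lift it upright out of its white dock, and finish while still holding it by the squeezed catches, still and level in the air, with at least 10 cm between its underside and the dock's rim. Do not knock the two gauges off their pins and leave the red torch and the green lift sub where they stand.

Things in the scene. Friction and masses are not known exactly. Their poses are not given: they have to be found in the camera images.
- peg_rail: Pine peg rail fixed to the shelf, 340 mm wide, 200 high. Origin on the shelf, midway between the posts, in the cross rail's front plane. y along the rail, z up; pins and saddles stand out to -x. Cross rail z 148 to 192. Two steel pins (8 mm dia., axis z 170) at y = +-60 reach x = -56. The seated keeper bar lies along y, centred at x = -66, y = 0, underside z = 162, 4 mm off the pins.
- saddle_left (a point): Middle of the floor of the dark steel saddle at the rail's +y end: (-66, 120, 162) mm in the rail's frame. U-shaped and open upwards and along y: 18 mm wide in y, slot 16 mm wide in x, lugs straight to 12 mm above the floor, then flared to a mouth about 29 mm wide at 24 mm above the floor.
- saddle_right (a point): The same for the saddle at the rail's -y end: (-66, -120, 162) mm in the rail's frame.
- keeper_bar: Aluminium keeper bar, loose, about 200 g, lying on the shelf: 290 mm long (its own y), 12 thick (x), 20 high (z), both ends alike. At its middle a ribbed thumb grip, 44 mm long (y) and 12 thick (x), stands up from z = 20 to 36; pick it up by this, across the 12 mm. Origin: centre of the underside, below the grip.
- dock: White dock on a dark base plate (150 x 74 x 8 mm), fixed to the shelf. Origin: centre of its underside, on the shelf. Socket 105 (x) x 59 (y) mm outside, rim at z = 50, floor at z = 8, 1.5 mm of play around the cassette. Each side wall (+-y) has a window under a lip; the catch noses sit under the lips.
- cassette: Grey contact-point cassette, about 340 g, latched in the dock: 90 (x) x 44 (y) x 92 (z) mm, points on top to z = 99. Origin: centre of underside, at start 8 mm above the dock's origin, axes as the dock's. Blue catches midway on the long sides (+y, -y). Catches out: held down by the lips. Both in: lifts straight up, underside at the rim after 42 mm. It can be carried by the squeezed catches.
- catch_left (a joint): Catch on the cassette's +y side, m: 0 = sprung out (latched), grows as it is pressed inwards, 0.007 = fully pressed, stop. Spring 3 N at rest, about 6.5 N fully pressed; released from about 0.006 on. Springs back when let go.
- catch_right (a joint): The same for the catch on the cassette's -y side.
- catch_left_pad (a point): Centre of the outer face of the +y catch's thumb pad: in the cassette's frame (0, +31, 72) mm when out, (0, +24, 72) when pressed. The pad face is 30 mm wide (x) and 24 mm high (z = 60 to 84 in the cassette's frame), so 62 mm over both pads when out, 48 mm when pressed.
- catch_right_pad (a point): The same for the -y catch: (0, -31, 72) mm when out.
- pitch_comb: Brass pitch comb hanging loose by its loop on one pin, 26 mm wide, 5 mm thick, reaching 107 mm below its origin. Origin: centre of the loop, about 6 mm below the pin's axis. Must stay on its pin.
- taper_gauge: Nickel round taper gauge hanging loose by its loop on the other pin, up to 19 mm diameter, reaching 110 mm below its origin. Origin: centre of the loop. Must stay on its pin.
- lift_sub: Green painted steel lift sub stub standing upright, 60 mm diameter, 98 mm high, 1.2 kg. Origin: centre of its underside. Leave alone.
- torch: Red steel torch standing on its lens end, 50 mm diameter at the foot, 34 mm above, 146 mm high. Origin: centre of its underside. Leave alone.
Things that resemble listed ones, but are neither listed nor needed, are in the scene too. Of the things like the cassette, leave any that is yellow; of the rest the smaller one is meant.

How it is judged:
On the way, in this order (a step that is already met when the one before it is completed fails the run):
1. the keeper bar lies seated in both saddles, let go, while the cassette is still in its dock (x of keeper_bar in the frame of peg_rail between -0.072 and -0.06 m and y of keeper_bar in the frame of peg_rail between -0.016 and 0.016 m and z of keeper_bar in the frame of peg_rail between 0.158 and 0.166 m and angle between the y axis of keeper_bar and the y axis of peg_rail, either way round below 0.06 rad and angle between keeper_bar's own z axis and vertical below 0.15 rad and contact force between keeper_bar and peg_rail above 0.4 N and contact force between keeper_bar and the fingers below 0.1 N and linear speed of keeper_bar below 0.02 m/s and z of cassette in the frame of dock below 0.015 m), for 0.3 s.
2. both catches are squeezed in together by the fingers, with the cassette still down in its dock (value of joint each of catch_left, catch_right above 0.005 m and contact force between cassette and the fingers above 4 N and z of cassette in the frame of dock below 0.02 m), for 0.05 s.
At the end, for the whole second after the job is handed in: Bar let go in both saddles: within 6 mm across, 16 mm along, 4 mm high, 0.06 rad. Cassette held by fingers, catches in over 5 mm, underside over 85 mm above the rim, tilt under 0.2 rad, under 30 mm/s, touching no dock, rail or bar. Gauges on pins (30 mm); torch, sub upright within 20 mm (x of keeper_bar in the frame of peg_rail between -0.072 and -0.06 m and y of keeper_bar in the frame of peg_rail between -0.016 and 0.016 m and z of keeper_bar in the frame of peg_rail between 0.158 and 0.166 m and angle between the y axis of keeper_bar and the y axis of peg_rail, either way round below 0.06 rad and angle between keeper_bar's own z axis and vertical below 0.15 rad and contact force between keeper_bar and peg_rail above 0.4 N and contact force between keeper_bar and the fingers below 0.1 N and z of cassette in the frame of dock above 0.135 m and angle between cassette's own z axis and vertical below 0.2 rad and value of joint each of catch_left, catch_right above 0.005 m and contact force between cassette and the fingers above 4 N and contact force between cassette and dock below 0.1 N and contact force between cassette and peg_rail below 0.1 N and contact force between cassette and keeper_bar below 0.1 N and linear speed of cassette below 0.03 m/s and distance of each of pitch_comb, taper_gauge from where it was at the start of the episode below 0.03 m and distance of each of lift_sub, torch from where it was at the start of the episode below 0.02 m and angle between each of lift_sub, torch's own z axis and vertical below 0.1 rad); the arm keeps its last pose, push and grip.
It fails at once if the keeper bar is dropped or rammed against the rail (over 70 N) (contact force between keeper_bar and peg_rail above 70 N).
It fails at once if a hanging gauge comes off its pin (distance of any of pitch_comb, taper_gauge from where it was at the start of the episode above 0.04 m).
It fails at once if the torch or the lift sub is pushed or tipped (distance of any of lift_sub, torch from where it was at the start of the episode above 0.03 m or angle between any of lift_sub, torch's own z axis and vertical above 0.3 rad).
It also fails if it takes over 56 s, if anything falls off the work surface, if the arm or the gripper's body presses on something with over 40 N, if the wrist force passes 120 N, or if a joint passes its speed limit or range.

## Working session

There is one attempt and no reset: what is moved stays moved. The work goes in short steps, Python scripts to look and compute and a shell command to move; the robot and the scene stay as the last step left them, time stands still between calls to the robot, and variables do not carry over. Pictures are saved under pics/ and viewed, and the job is handed in when it is done.

```bash
mkdir -p pics; ls; python3 - <<'E'
from cell import ctrl, imaging
import cv2, numpy as np
o=ctrl.get_obs(); print(o, ctrl.tcp_to_grasp)
for n in ["side","top","wrist"]:
    p=imaging.camera_params(n); print(n,p)
    cv2.imwrite(f"pics/{n}0.png",imaging.capture(n)[:,:,::-1])
E
```

```text
pics
{'time': 0.0, 'q': array([ 1.12620553,  0.57651145,  0.02484627,  1.43792207, -0.01497189,
        1.12899914, -0.05648848]), 'joint_velocities': array([-0.00060071, -0.00080875,  0.00150058,  0.00076094,  0.00022731,
        0.00042099, -0.0013399 ]), 'tau': array([ 2.47392936e-04, -7.65752506e+01,  2.25062102e+00, -2.85970312e+01,
        1.54412363e-02,  1.28063545e-02,  1.17906256e-05]), 'position': array([ 0.23811746, -0.63111406,  0.23045164]), 'tool_rot': array([-4.23390991e-04,  8.22516066e-01, -5.68741273e-01, -7.11266102e-04]), 'force': array([ 1.42405226, -0.89933083,  0.08739821]), 'torque': array([-0.01576919,  0.02182175, -0.00804228]), 'opening': 0.08521648888120867} -0.0187
side {'intrinsics': array([[623.33404989,   0.        , 321.32574503],
       [  0.        , 623.33404989, 239.34636794],
       [  0.        ,   0.        ,   1.        ]]), 'dist_coeffs': array([-0.12077677,  0.        ,  0.        ,  0.        ,  0.        ]), 'R': array([[ 0.9970304 , -0.07366231, -0.02245545],
       [-0.06404189, -0.63117529, -0.77299184],
       [ 0.04276704,  0.7721344
[... 307 characters left out ...]
 0.        ,  0.        ]), 'R': array([[ 0.01016742, -0.99984618,  0.0142912 ],
       [-0.98730673, -0.01230323, -0.1583479 ],
       [ 0.15849937, -0.01249981, -0.98727995]]), 't': array([-0.03794007,  0.59697044,  0.96351249])}
wrist {'intrinsics': array([[333.19186777,   0.        , 317.57461956],
       [  0.        , 333.19186777, 246.73174006],
       [  0.        ,   0.        ,   1.        ]]), 'dist_coeffs': array([-0.02264633,  0.        ,  0.        ,  0.        ,  0.        ]), 'R': array([[ 0.35201122, -0.9359937 , -0.00197222],
       [-0.90372886, -0.34042394,  0.25958753],
       [-0.24364369, -0.08959537, -0.96571757]]), 't': array([-0.67370486, -0.033401  ,  0.37892372])}
```

View pics/side0.png

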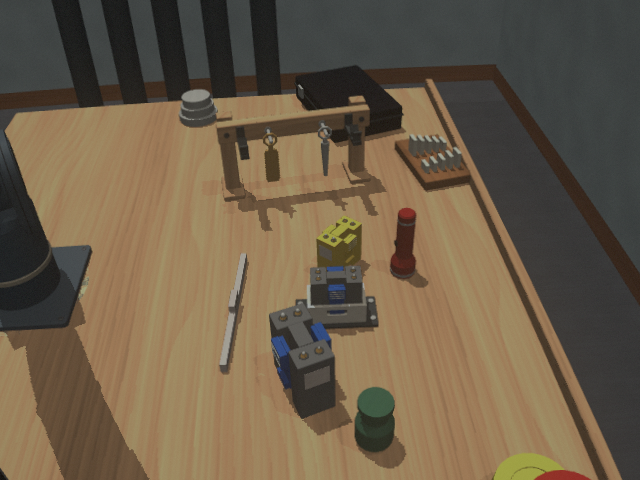

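View pics/top0.png

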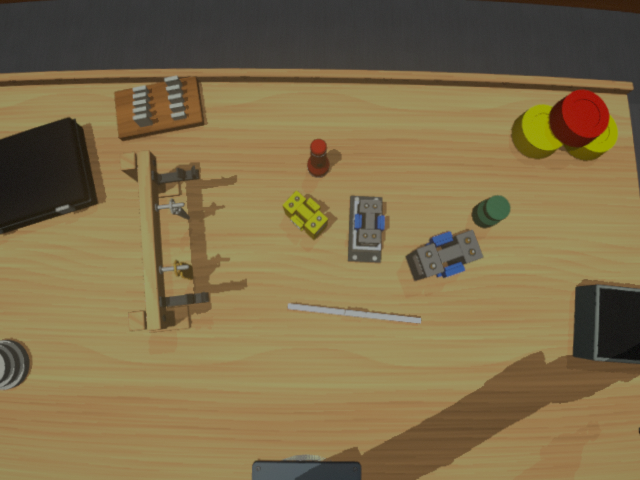

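View pics/wrist0.png

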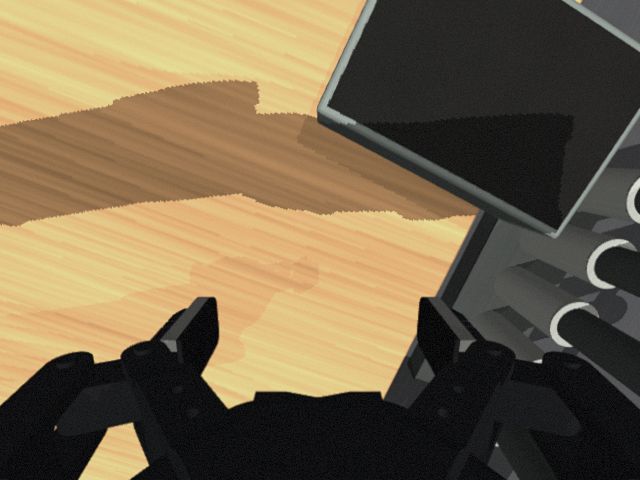

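Candidates like the cassette, in top-view pixels: yellow one (306,214), a large grey one with blue catches (445,255), and a small grey one with blue catches standing in the white dock (369,222). The dock one fits, as it is grey and the smaller one. I'll confirm with enlarged crops and measure.

```bash
cat > h.py <<'E'
from cell import ctrl, imaging
import cv2, numpy as np
from scipy.spatial.transform import Rotation as Rn
from scipy.optimize import least_squares
P={n:imaging.camera_params(n) for n in ["side","top"]}
def proj(n,X,p=None):
    p=p or P[n]; X=np.asarray(X,float).reshape(-1,3)
    return cv2.projectPoints(X,cv2.Rodrigues(p["R"])[0],p["t"],p["intrinsics"],p["dist_coeffs"])[0].reshape(-1,2)
def plane(n,uv,z,p=None):
    p=p or P[n]
    c=cv2.undistortPoints(np.array(uv,float).reshape(-1,1,2),p["intrinsics"],p["dist_coeffs"]).reshape(-1,2)
    d=np.c_[c,np.ones(len(c))]@p["R"]; o=-p["R"].T@p["t"]
    return o+d*((z-o[2])/d[:,2])[:,None]
def tri(a,b):
    return least_squares(lambda X:np.r_[(proj("side",X)-a)[0],(proj("top",X)-b)[0]],[.6,0,.1]).x
def crop(img,x0,y0,x1,y1,s,name):
    c=cv2.resize(img[y0:y1,x0:x1],None,fx=s,fy=s,interpolation=cv2.INTER_CUBIC)
    for u in range((x0+9)//10*10,x1,10):
        cv2.putText(c,str(u),(int((u-x0)*s),8),0,.3,(0,0,255),1) if u%20==0 else 0
        cv2.line(c,(int((u-x0+.5)*s),0),(int((u-x0+.5)*s),5 if u%20 else 12),(0,0,255),1)
    for v in range((y0+9)//10*10,y1,10):
        cv2.putText(c,str(v),(8,int((v-y0)*s)),0,.3,(0,0,255),1) if v%20==0 else 0
        cv2.line(c,(0,int((v-y0+.5)*s)),(5 if v%20 else 12,int((v-y0+.5)*s)),(0,0,255),1)
    cv2.imwrite(f"pics/{name}.png",c)
E
python3 - <<'E'
from h import *
t=cv2.imread("pics/top0.png"); s=cv2.imread("pics/side0.png")
crop(t,340,185,400,270,7,"tc_dock"); crop(t,110,140,220,340,3,"tc_rail"); crop(t,280,290,430,335,5,"tc_bar")
crop(s,280,250,390,335,7,"sc_dock"); crop(s,205,90,385,210,4,"sc_rail"); crop(s,210,245,260,375,4.5,"sc_bar")
E
```

```text
(no output)
```

View pics/tc_dock.png

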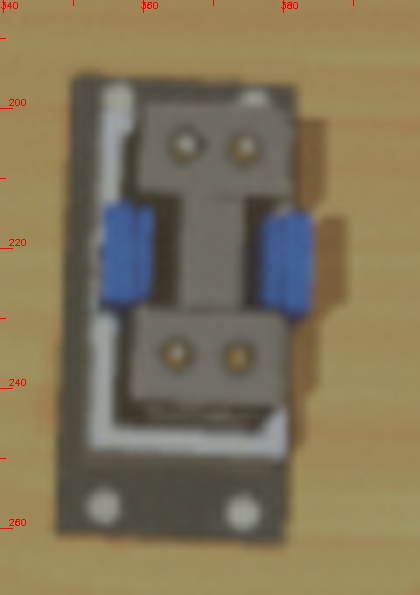

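View pics/tc_rail.png

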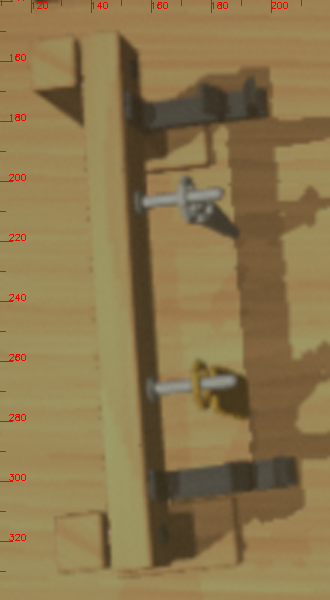

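View pics/tc_bar.png

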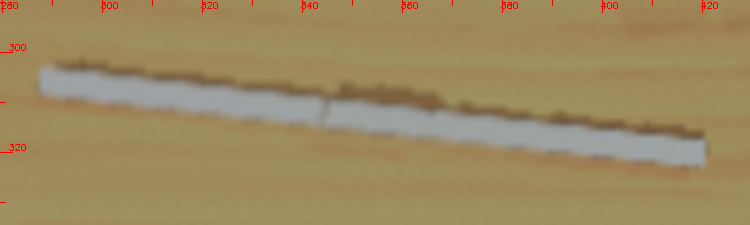

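View pics/sc_dock.png

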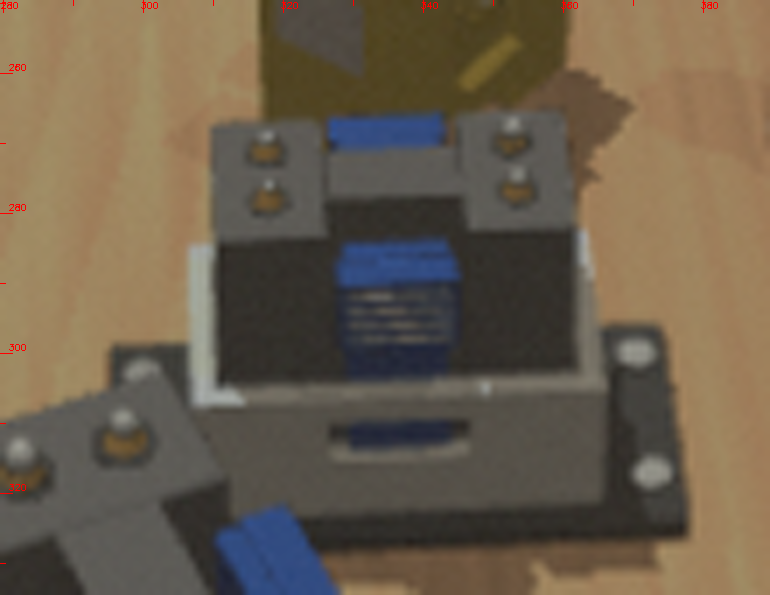

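View pics/sc_rail.png

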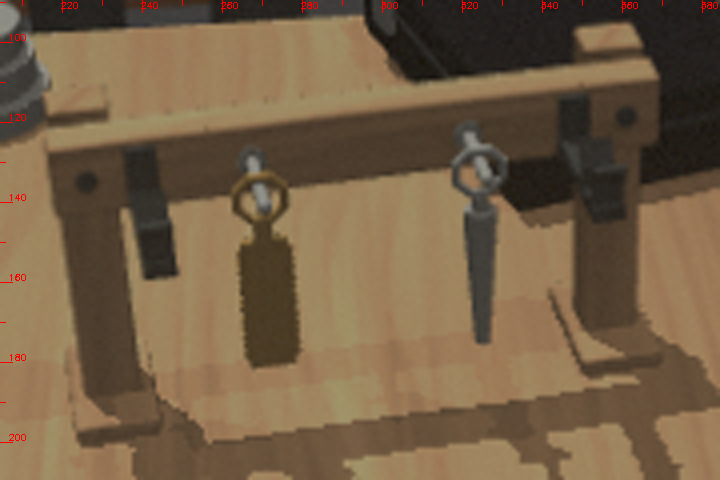

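View pics/sc_bar.png

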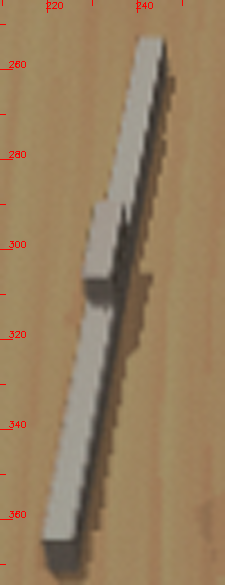

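```bash
cat > fit.py <<'E'
from h import *
def fit(pts,x0):
    # pts: list (cam,(u,v),local xyz)
    def f(x):
        c,s=np.cos(x[2]),np.sin(x[2]);R=np.array([[c,-s,0],[s,c,0],[0,0,1]])
        return np.concatenate([(proj(n,R@np.array(l)+[x[0],x[1],0])-uv)[0] for n,uv,l in pts])
    r=least_squares(f,x0,loss="soft_l1"); return r.x, f(r.x).reshape(-1,2)
E
python3 - <<'E'
from fit import *
np.set_printoptions(precision=4,suppress=True)
g=lambda c,x0,y0,s:((c[0]+.5)/s-.5+x0,(c[1]+.5)/s-.5+y0)
a=.075;b=.037
td=lambda c:g(c,340,185,7); sd=lambda c:g(c,280,250,7)
pts=[("top",td((73,75)),(a,b,.008)),("top",td((297,85)),(a,-b,.008)),("top",td((56,530)),(-a,b,.008)),("top",td((285,543)),(-a,-b,.008)),
("side",sd((110,346)),(-a,b,.008)),("side",sd((662,326)),(a,b,.008)),("side",sd((687,528)),(a,-b,.008))]
x,r=fit(pts,[.6,-.1,0]);print("dock",x,r.tolist())
dock=x
# cassette alone: top block corners? points midpoint
tp=[td(c) for c in[(185,146),(246,147),(177,353),(238,357)]]; sp=[sd(c) for c in [(517,188),(513,140),(267,198),(265,147)]]
# far-right order: top-left= +x,+y ; match side: right/back=+x,+y
print("points",[tri(s,t).round(4).tolist() for s,t in zip([sp[1],sp[0],sp[3],sp[2]],tp)])
tr=lambda c:g(c,110,140,3); sr=lambda c:g(c,205,90,4)
pts=[("top",tr((118,33)),(0,-.17,.192)),("top",tr((150,567)),(0,.17,.192)),("top",tr((221,193)),(-.056,-.06,.170)),("top",tr((233,381)),(-.056,.06,.170)),
("side",sr((48,153)),(0,.17,.192)),("side",sr((657,75)),(0,-.17,.192)),("side",sr((55,212)),(0,.17,.148)),("side",sr((657,135)),(0,-.17,.148)),
("side",sr((265,205)),(-.056,.06,.170)),("side",sr((487,178)),(-.056,-.06,.170))]
x,r=fit(pts,[.6,.35,1.6]);print("rail",x,r.round(1).tolist());rail=x
tb=lambda c:g(c,280,290,5); sb=lambda c:g(c,210,245,4.5)
L=.145;w=.006
pts=[("top",tb((40,66)),(w,L,.02)),("top",tb((37,95)),(-w,L,.02)),("top",tb((705,137)),(w,-L,.02)),("top",tb((705,167)),(-w,-L,.02)),
("side",sb((140,38)),(-w,L,.02)),("side",sb((164,40)),(w,L,.02)),("side",sb((43,540)),(-w,-L,.02)),("side",sb((78,543)),(w,-L,.02))]
x,r=fit(pts,[.45,-.05,0.]);print("bar",x,r.round(1).tolist())
t=cv2.imread("pics/top0.png");s=cv2.imread("pics/side0.png")
def W(x,l):
    c,sn=np.cos(x[2]),np.sin(x[2]);return np.array([[c,-sn,0],[sn,c,0],[0,0,1]])@l+[x[0],x[1],0]
K=4
for n,im in(("top",t),("side",s)):
    big=cv2.resize(im,None,fx=K,fy=K,interpolation=cv2.INTER_CUBIC)
    for l in [(-.066+d,y+e,z) for y in(.12,-.12) for d in(-.0145,.0145) for e in (-.009,.009) for z in(.186,)]+[(-.066,.145,.162),(-.066,-.145,.162)]:
        u=proj(n,W(rail,np.array(l)))[0];cv2.circle(big,tuple(((u+.5)*K).astype(int)),2,(0,0,255),-1)
    for l in [(dx,dy,.1) for dx in(-.045,.045) for dy in(-.022,.022)]+[(0.015*i,.031*j,.092) for i in(-1,1) for j in (-1,1)]:
        u=proj(n,W(dock,np.array(l)))[0];cv2.circle(big,tuple(((u+.5)*K).astype(int)),2,(0,0,255),-1)
    if n=="top": cv2.imwrite("pics/ov_t1.png",big[140*K:340*K,110*K:220*K]);cv2.imwrite("pics/ov_t2.png",big[185*K:270*K,340*K:400*K])
    else: cv2.imwrite("pics/ov_s1.png",big[90*K:210*K,205*K:385*K]);cv2.imwrite("pics/ov_s2.png",big[250*K:335*K,280*K:390*K])
a=cv2.imread("pics/ov_s1.png");b=cv2.imread("pics/ov_t1.png");h=600
cv2.imwrite("pics/ov1.png",np.hstack([cv2.resize(b,(330,600)),cv2.copyMakeBorder(cv2.resize(a,None,fx=.65,fy=.65),0,600-312,0,0,0)])) 
a=cv2.imread("pics/ov_s2.png");b=cv2.imread("pics/ov_t2.png")
cv2.imwrite("pics/ov2.png",np.hstack([b,a]))
E
```

```text
dock [ 0.6165 -0.1278 -0.0435] [[0.2594478527054207, -0.7139304809385294], [0.8118248197735625, -0.27453312449625855], [-0.30048464423668975, 0.26075878073032754], [0.2974968481348128, 0.20196394479455648], [-0.6229704561739595, -0.255929118804886], [-0.0670995938322676, -0.40055463349767706], [0.2257103803137852, -0.40477999649726826]]
points [[0.6483, -0.1196, 0.1015], [0.6477, -0.1376, 0.1018], [0.5864, -0.1169, 0.1023], [0.5856, -0.1348, 0.1014]]
rail [0.5648 0.2841 1.7003] [[-1.2, -1.8], [-0.6, 0.3], [0.0, -0.3], [0.6, -0.7], [-1.5, -1.7], [0.5, -0.6], [-0.7, 1.4], [0.1, 1.9], [-0.4, 0.7], [-0.2, 0.5]]
bar [ 0.4298 -0.1021 -0.097 ] [[0.0, -0.4], [-0.0, -0.6], [0.3, -0.5], [-0.1, -0.9], [-0.8, -0.3], [-0.3, -0.8], [-0.2, 0.5], [-0.9, -0.1]]
```

View overlays.

View pics/ov1.png

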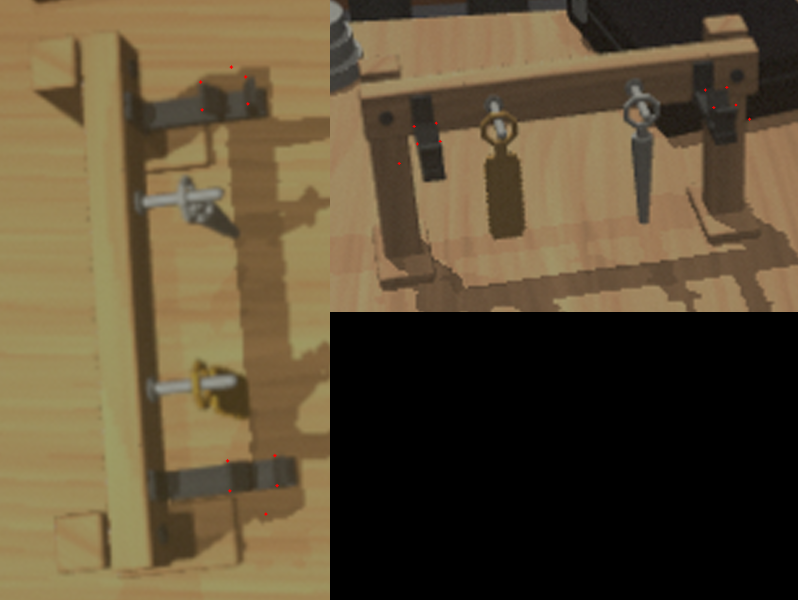

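View pics/ov2.png

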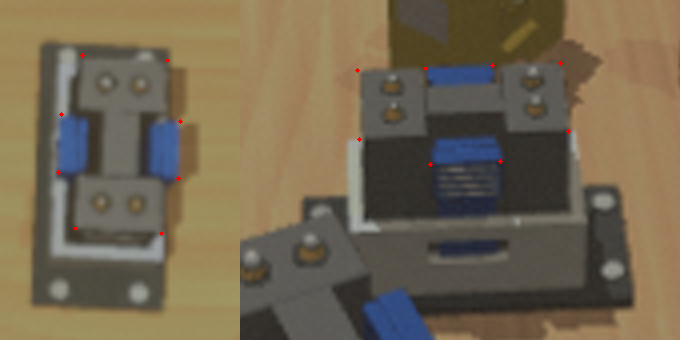

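```bash
python3 - <<'E'
from fit import *
np.set_printoptions(precision=4,suppress=True)
t=cv2.imread("pics/top0.png"); s=cv2.imread("pics/side0.png")
crop(t,145,155,210,220,9,"t_far"); crop(t,150,250,215,315,9,"t_near")
crop(s,300,105,365,165,9,"s_far"); crop(s,225,110,290,170,9,"s_near")
g=lambda c,x0,y0,s:((c[0]+.5)/s-.5+x0,(c[1]+.5)/s-.5+y0)
tr=lambda c:g(c,110,140,3); sr=lambda c:g(c,205,90,4)
for n,a,b in(("endnear",(48,153),(150,567)),("endfar",(657,75),(118,33)),("pinnear",(265,205),(233,381)),("pinfar",(487,178),(221,193))): print(n,tri(sr(a),tr(b)))
E
```

```text
endnear [0.3975 0.2628 0.1873]
endfar [0.7309 0.3037 0.1913]
pinnear [0.5122 0.2219 0.1708]
pinfar [0.6312 0.236  0.1712]
```

View pics/t_far.png

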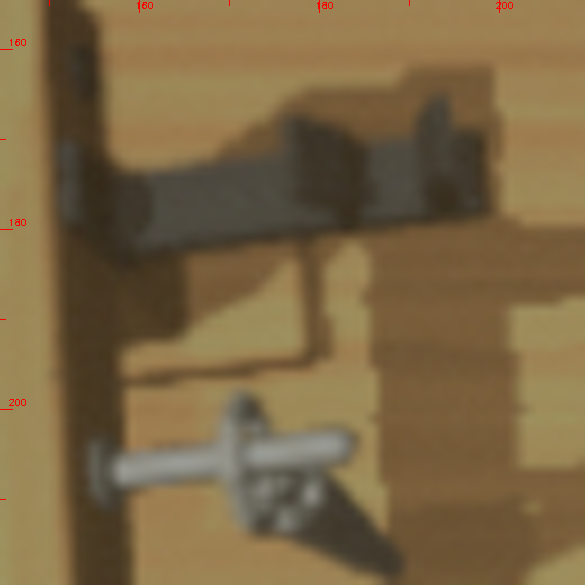

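View pics/t_near.png

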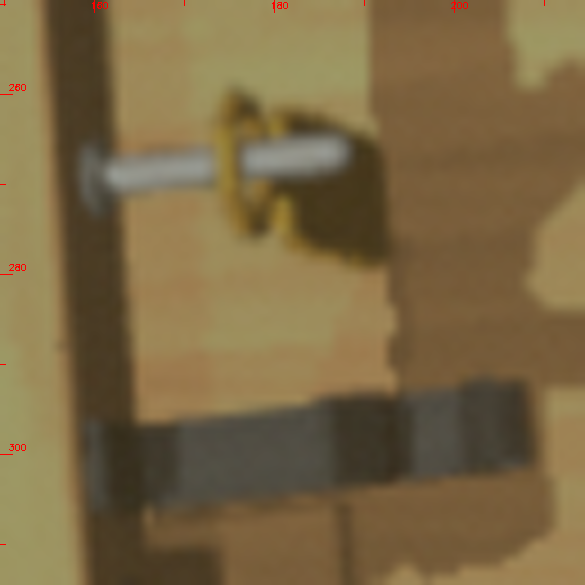

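View pics/s_far.png

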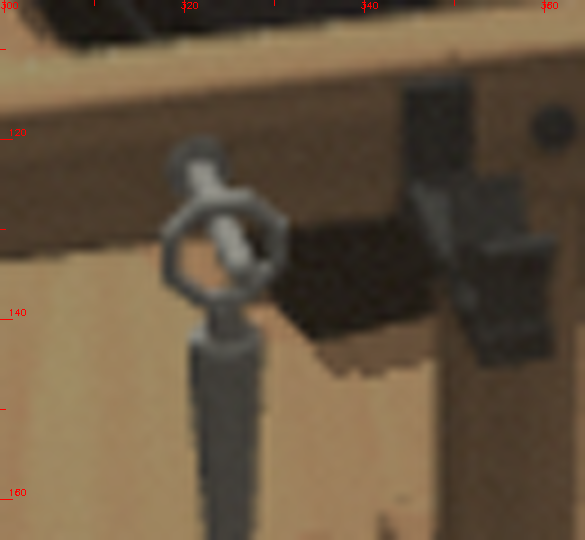

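View pics/s_near.png

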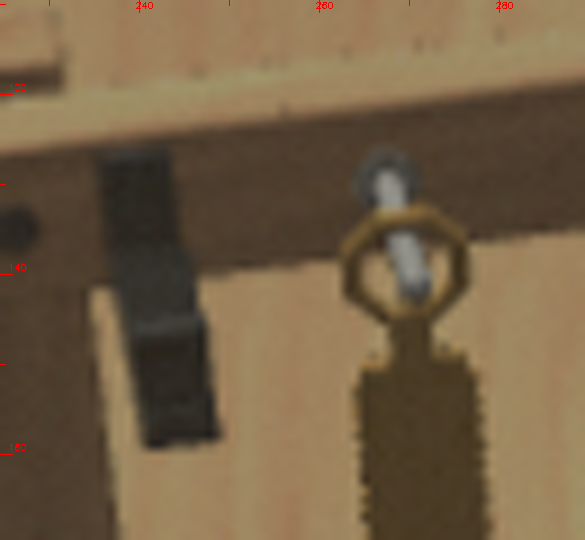

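```bash
cat > plan.py <<'E'
import sys,json
from h import *
np.set_printoptions(precision=4,suppress=True)
def show(tx,ty,tz,psi,nmax=5,step=.045,turn=.14):
    o=ctrl.get_obs();p=o["position"];q=o["tool_rot"];R=Rn.from_quat([q[1],q[2],q[3],q[0]])
    T=np.array([tx,ty,tz]);Rt=Rn.from_matrix(np.array([[np.cos(psi),np.sin(psi),0],[np.sin(psi),-np.cos(psi),0],[0,0,-1]]))
    m=R.as_matrix();print("t",round(o["time"],2),"pos",p,"psi",round(np.arctan2(m[1,0],m[0,0]),4),"F",o["force"].round(1),"open",round(o["opening"],4),"q",o["q"].round(2))
    d=T-p; rv=(R.inv()*Rt).as_rotvec(); n=int(max(1,np.ceil(np.linalg.norm(d)/step),np.ceil(np.linalg.norm(rv)/turn)))
    print("d world",d,"rv",rv,"rows",n)
    for i in range(min(n,nmax)):
        s=R.inv().apply(d/n); print("  slide",s.round(4).tolist(),"dr",(rv/n).round(3).tolist())
        R=R*Rn.from_rotvec(rv/n)
if __name__=="__main__":
    a=[float(x) for x in sys.argv[1:]]; show(*a[:4],*( [int(a[4])] if len(a)>4 else []),*(a[5:]))
E
python3 plan.py .4298 -.1021 .12 -.097 13
```

```text
t 0.15 pos [ 0.2382 -0.6312  0.2306] psi -1.2099 F [ 0.3 -0.4 -0.7] open 0.0854 q [ 1.13  0.58  0.02  1.44 -0.01  1.13 -0.06]
d world [ 0.1916  0.5291 -0.1106] rv [-0.0007  0.0012 -1.1129] rows 13
  slide [-0.0329, -0.0282, 0.0086] dr [-0.0, 0.0, -0.086]
  slide [-0.0303, -0.0309, 0.0085] dr [-0.0, 0.0, -0.086]
  slide [-0.0276, -0.0334, 0.0085] dr [-0.0, 0.0, -0.086]
  slide [-0.0246, -0.0356, 0.0085] dr [-0.0, 0.0, -0.086]
  slide [-0.0215, -0.0376, 0.0085] dr [-0.0, 0.0, -0.086]
  slide [-0.0182, -0.0393, 0.0085] dr [-0.0, 0.0, -0.086]
  slide [-0.0148, -0.0407, 0.0085] dr [-0.0, 0.0, -0.086]
  slide [-0.0113, -0.0418, 0.0085] dr [-0.0, 0.0, -0.086]
  slide [-0.0076, -0.0426, 0.0085] dr [-0.0, 0.0, -0.086]
  slide [-0.004, -0.0431, 0.0085] dr [-0.0, 0.0, -0.086]
  slide [-0.0003, -0.0433, 0.0085] dr [-0.0, 0.0, -0.086]
  slide [0.0034, -0.0431, 0.0085] dr [-0.0, 0.0, -0.086]
  slide [0.0071, -0.0427, 0.0085] dr [-0.0, 0.0, -0.086]
```

```bash
python3 -m pendant '[{"slide":[-0.033,-0.028,0.004],"dr":[0,0,-0.09],"jaw":-1},{"slide":[-0.030,-0.031,0.004],"dr":[0,0,-0.09],"jaw":-1},{"slide":[-0.027,-0.033,0.004],"dr":[0,0,-0.09],"jaw":-1},{"slide":[-0.024,-0.035,0.004],"dr":[0,0,-0.09],"jaw":-1},{"slide":[-0.021,-0.037,0.004],"dr":[0,0,-0.09],"jaw":-1}]' 30; python3 plan.py .4298 -.1021 .12 -.097 10
```

```text
time: 0.65
position: [0.3072, -0.4279, 0.2075]
tool_rot: [0.001, 0.93, -0.368, -0.002]
force: [0.1, -0.3, -0.7]
opening: 0.0856
t 0.65 pos [ 0.3072 -0.4279  0.2075] psi -0.7534 F [ 0.1 -0.3 -0.7] open 0.0856 q [ 0.94  0.38 -0.12  1.86  0.06  0.91  0.04]
d world [ 0.1226  0.3258 -0.0875] rv [ 0.0022  0.0031 -0.6564] rows 8
  slide [-0.0167, -0.0402, 0.0109] dr [0.0, 0.0, -0.082]
  slide [-0.0133, -0.0414, 0.0109] dr [0.0, 0.0, -0.082]
  slide [-0.0099, -0.0424, 0.0109] dr [0.0, 0.0, -0.082]
  slide [-0.0064, -0.0431, 0.0109] dr [0.0, 0.0, -0.082]
  slide [-0.0028, -0.0434, 0.0109] dr [0.0, 0.0, -0.082]
  slide [0.0007, -0.0435, 0.0109] dr [0.0, 0.0, -0.082]
  slide [0.0043, -0.0433, 0.0109] dr [0.0, 0.0, -0.082]
  slide [0.0078, -0.0428, 0.0109] dr [0.0, 0.0, -0.082]
```

```bash
python3 -m pendant '[{"slide":[-0.017,-0.040,0.008],"dr":[0,0,-0.08],"jaw":-1},{"slide":[-0.013,-0.041,0.008],"dr":[0,0,-0.08],"jaw":-1},{"slide":[-0.010,-0.042,0.008],"dr":[0,0,-0.08],"jaw":-1},{"slide":[-0.006,-0.043,0.008],"dr":[0,0,-0.08],"jaw":-1},{"slide":[-0.003,-0.043,0.008],"dr":[0,0,-0.08],"jaw":-1}]'; python3 plan.py .4298 -.1021 .12 -.097 10
```

```text
time: 1.15
position: [0.3838, -0.2173, 0.1665]
tool_rot: [0.001, 0.986, -0.168, -0.001]
force: [1.0, -0.1, 0.2]
opening: 0.0856
t 1.15 pos [ 0.3838 -0.2173  0.1665] psi -0.3372 F [ 1.  -0.1  0.2] open 0.0856 q [ 0.62  0.33 -0.28  2.11  0.14  0.73 -0.09]
d world [ 0.046   0.1152 -0.0465] rv [ 0.0028  0.0011 -0.2402] rows 3
  slide [0.0018, -0.0413, 0.0154] dr [0.001, 0.0, -0.08]
  slide [0.0051, -0.0411, 0.0154] dr [0.001, 0.0, -0.08]
  slide [0.0083, -0.0405, 0.0154] dr [0.001, 0.0, -0.08]
```

```bash
python3 -m pendant '[{"slide":[0.002,-0.041,0.015],"dr":[0,0,-0.08],"jaw":-1},{"slide":[0.005,-0.041,0.015],"dr":[0,0,-0.08],"jaw":-1},{"slide":[0.008,-0.040,0.015],"dr":[0,0,-0.08],"jaw":-1},{"slide":[0,0,0],"dr":[0,0,0],"jaw":-1}]'; python3 plan.py .4298 -.1021 .06 -.097 10
python3 - <<'E'
from h import *
p=imaging.camera_params("wrist"); im=imaging.capture("wrist")[:,:,::-1].copy()
b=(.4298,-.1021,-.097);c,s=np.cos(b[2]),np.sin(b[2]);R=np.array([[c,-s,0],[s,c,0],[0,0,1]])
cv2.imwrite("pics/w1raw.png",im)
for l in[(i*.006,j*.022,.036) for i in(-1,1) for j in(-1,1)]+[(i*.006,j*.145,.02) for i in(-1,1) for j in(-1,1)]:
    u=proj("wrist",R@np.array(l)+[b[0],b[1],0],p)[0];print(l,u.round(0));cv2.circle(im,tuple(u.round().astype(int)),2,(0,0,255),-1)
cv2.imwrite("pics/w1.png",im)
E
```

```text
time: 1.55
position: [0.4322, -0.0926, 0.1197]
tool_rot: [0.0, 0.999, -0.039, 0.001]
force: [-0.4, -0.7, -0.2]
opening: 0.0857
t 1.55 pos [ 0.4322 -0.0926  0.1197] psi -0.0772 F [-0.4 -0.7 -0.2] open 0.0857 q [ 0.36  0.41 -0.34  2.16  0.24  0.61 -0.23]
d world [-0.0024 -0.0095 -0.0597] rv [ 0.0002 -0.0016  0.0198] rows 2
  slide [-0.0009, 0.0048, 0.0298] dr [0.0, -0.001, 0.01]
  slide [-0.0008, 0.0048, 0.0298] dr [0.0, -0.001, 0.01]
(-0.006, -0.022, 0.036) [307. 295.]
(-0.006, 0.022, 0.036) [308. 236.]
(0.006, -0.022, 0.036) [323. 295.]
(0.006, 0.022, 0.036) [325. 237.]
(-0.006, -0.145, 0.02) [306. 417.]
(-0.006, 0.145, 0.02) [310.  48.]
(0.006, -0.145, 0.02) [320. 417.]
(0.006, 0.145, 0.02) [329.  48.]
```

View pics/w1.png

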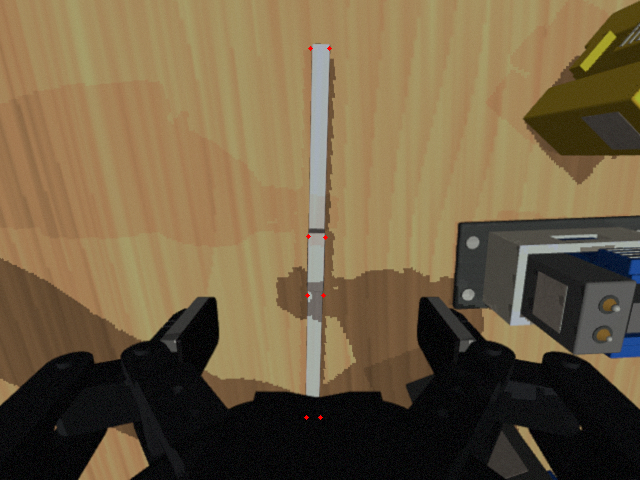

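The wrist view shows the bar's grip at about (316,265), between the fingers, within about 3 mm of the fit (bar centre y≈-0.099). Descending.

```bash
python3 -m pendant '[{"slide":[-0.001,0.003,0.035],"dr":[0,0,0.01],"jaw":-1},{"slide":[-0.001,0.003,0.035],"dr":[0,0,0.01],"jaw":-1},{"slide":[0,0,0.020],"dr":[0,0,0],"jaw":-1},{"slide":[0,0,0.010],"dr":[0,0,0],"jaw":-1}]'; python3 plan.py .4290 -.0995 .012 -.097
```

```text
time: 2.0
position: [0.4303, -0.106, 0.0195]
tool_rot: [0.003, 0.998, -0.055, 0.003]
force: [-0.2, -0.5, -0.2]
opening: 0.085
t 2.0 pos [ 0.4303 -0.106   0.0195] psi -0.1097 F [-0.2 -0.5 -0.2] open 0.085 q [ 0.27  0.59 -0.2   2.26  0.37  0.32 -0.36]
d world [-0.0013  0.0065 -0.0075] rv [ 0.0048 -0.0066 -0.0127] rows 1
  slide [-0.0021, -0.0064, 0.0074] dr [0.005, -0.007, -0.013]
```

```bash
python3 -m pendant '[{"slide":[-0.002,-0.006,0.007],"dr":[0.005,-0.007,-0.013],"jaw":-1},{"slide":[0,0,0],"dr":[0,0,0],"jaw":-0.3},{"slide":[0,0,0],"dr":[0,0,0],"jaw":0.2}]' 25;python3 plan.py .4290 -.0995 .012 -.097
```

```text
time: 2.3
position: [0.4277, -0.1022, 0.0116]
tool_rot: [0.0, 0.999, -0.05, -0.002]
force: [0.5, 0.0, -0.8]
opening: 0.0588
t 2.3 pos [ 0.4277 -0.1022  0.0116] psi -0.1008 F [ 0.5  0.  -0.8] open 0.0588 q [ 0.26  0.61 -0.2   2.26  0.38  0.31 -0.36]
d world [0.0013 0.0027 0.0004] rv [ 0.0011  0.0033 -0.0038] rows 1
  slide [0.001, -0.0028, -0.0004] dr [0.001, 0.003, -0.004]
```

```bash
python3 -m pendant '[{"slide":[0.001,-0.003,0],"dr":[0,0.003,-0.004],"jaw":0.5},{"slide":[0,0,0],"dr":[0,0,0],"jaw":1},{"slide":[0,0,0],"dr":[0,0,0],"jaw":1},{"slide":[0,0,0],"dr":[0,0,0],"jaw":1},{"slide":[0,0,0],"dr":[0,0,0],"jaw":1}]' 40;python3 plan.py .4290 -.0995 .012 -.097
```

```text
time: 2.8
position: [0.4302, -0.0999, 0.0137]
tool_rot: [0.001, 0.999, -0.049, 0.002]
force: [-0.4, -0.3, -2.7]
opening: 0.0114
t 2.8 pos [ 0.4302 -0.0999  0.0137] psi -0.0978 F [-0.4 -0.3 -2.7] open 0.0114 q [ 0.25  0.6  -0.19  2.26  0.38  0.3  -0.37]
d world [-0.0012  0.0004 -0.0017] rv [ 0.0016 -0.0038 -0.0008] rows 1
  slide [-0.0013, -0.0003, 0.0017] dr [0.002, -0.004, -0.001]
```

```bash
python3 -m pendant '[{"slide":[0,0,-0.015],"dr":[0,0,0],"jaw":1},{"slide":[0,0,-0.035],"dr":[0,0,0],"jaw":1},{"slide":[0,0,-0.045],"dr":[0,0,0],"jaw":1},{"slide":[0,0,-0.045],"dr":[0,0,0],"jaw":1},{"slide":[0,0,-0.045],"dr":[0,0,0],"jaw":1}]';python3 plan.py .573 .2185 .26 -1.4496 14 .04
python3 - <<'E'
from h import *
cv2.imwrite("pics/w2.png",imaging.capture("wrist")[:,:,::-1])
E
```

```text
time: 3.3
position: [0.4253, -0.0983, 0.1993]
tool_rot: [-0.001, 0.999, -0.048, -0.006]
force: [1.0, -1.5, -3.1]
opening: 0.0111
t 3.3 pos [ 0.4253 -0.0983  0.1993] psi -0.0955 F [ 1.  -1.5 -3.1] open 0.0111 q [ 0.44  0.29 -0.41  2.06  0.15  0.84 -0.15]
d world [0.1477 0.3168 0.0607] rv [0.0072 0.0099 1.3541] rows 10
  slide [0.0116, -0.0329, -0.0062] dr [0.001, 0.001, 0.135]
  slide [0.0071, -0.0342, -0.0061] dr [0.001, 0.001, 0.135]
  slide [0.0024, -0.0349, -0.0061] dr [0.001, 0.001, 0.135]
  slide [-0.0023, -0.0349, -0.0061] dr [0.001, 0.001, 0.135]
  slide [-0.007, -0.0342, -0.0061] dr [0.001, 0.001, 0.135]
  slide [-0.0116, -0.033, -0.0061] dr [0.001, 0.001, 0.135]
  slide [-0.0159, -0.0311, -0.006] dr [0.001, 0.001, 0.135]
  slide [-0.02, -0.0287, -0.006] dr [0.001, 0.001, 0.135]
  slide [-0.0236, -0.0257, -0.006] dr [0.001, 0.001, 0.135]
  slide [-0.0269, -0.0223, -0.0061] dr [0.001, 0.001, 0.135]
```

View pics/w2.png

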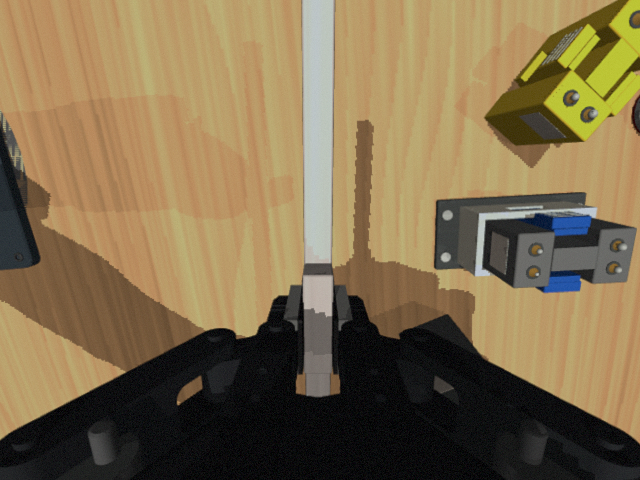

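The bar is held squarely at its grip, at about (318,330). Carrying it over.

```bash
python3 -m pendant '[{"slide":[0.011,-0.032,-0.015],"dr":[0,0,0.135],"jaw":1},{"slide":[0.007,-0.034,-0.015],"dr":[0,0,0.135],"jaw":1},{"slide":[0.002,-0.034,-0.012],"dr":[0,0,0.135],"jaw":1},{"slide":[-0.002,-0.034,-0.010],"dr":[0,0,0.135],"jaw":1},{"slide":[-0.007,-0.034,-0.005],"dr":[0,0,0.135],"jaw":1}]';python3 plan.py .573 .2185 .27 -1.4496 14 .04
```

```text
time: 3.85
position: [0.5013, 0.0549, 0.2667]
tool_rot: [0.002, 0.92, -0.392, 0.001]
force: [1.5, 0.0, -2.7]
opening: 0.0115
t 3.85 pos [0.5013 0.0549 0.2667] psi -0.8055 F [ 1.5  0.  -2.7] open 0.0115 q [ 0.04  0.3  -0.33  1.82  0.11  1.05 -1.14]
d world [0.0717 0.1636 0.0033] rv [ 0.0025 -0.0036  0.6441] rows 5
  slide [-0.0137, -0.033, -0.0008] dr [0.001, -0.001, 0.129]
  slide [-0.0178, -0.031, -0.0008] dr [0.001, -0.001, 0.129]
  slide [-0.0216, -0.0284, -0.0007] dr [0.001, -0.001, 0.129]
  slide [-0.0251, -0.0254, -0.0007] dr [0.001, -0.001, 0.129]
  slide [-0.0282, -0.022, -0.0007] dr [0.001, -0.001, 0.129]
```

```bash
python3 -m pendant '[{"slide":[-0.014,-0.033,-0.001],"dr":[0,0,0.12],"jaw":1},{"slide":[-0.017,-0.030,-0.001],"dr":[0,0,0.12],"jaw":1},{"slide":[-0.020,-0.028,-0.001],"dr":[0,0,0.12],"jaw":1},{"slide":[-0.023,-0.024,-0.001],"dr":[0,0,0.12],"jaw":1},{"slide":[-0.015,-0.012,0],"dr":[0,0,0.12],"jaw":1}]';python3 plan.py .573 .2185 .27 -1.4496 14 .04
```

```text
time: 4.35
position: [0.5657, 0.2064, 0.2687]
tool_rot: [0.003, 0.755, -0.656, 0.001]
force: [-0.4, -0.1, -2.2]
opening: 0.0115
t 4.35 pos [0.5657 0.2064 0.2687] psi -1.4299 F [-0.4 -0.1 -2.2] open 0.0115 q [-0.3   0.44 -0.21  1.57  0.1   1.14 -1.96]
d world [0.0073 0.0121 0.0013] rv [ 0.0037 -0.0051  0.0197] rows 1
  slide [-0.011, -0.0089, -0.0014] dr [0.004, -0.005, 0.02]
```

```bash
python3 -m pendant '[{"slide":[-0.010,-0.008,-0.001],"dr":[0.003,-0.005,0.018],"jaw":1},{"slide":[0,0,0],"dr":[0,0,0],"jaw":1}]';python3 plan.py .573 .2185 .27 -1.4496 14 .04
python3 - <<'E'
from h import *
for n in("wrist","side","top"):
    p=imaging.camera_params(n);o=ctrl.get_obs(); im=imaging.capture(n)[:,:,::-1].copy()
    cv2.imwrite(f"pics/{n}3.png",im)
    print(n,o["position"],o["tool_rot"])
    if n=="wrist": np.savez("w3.npz",**p)
E
```

```text
time: 4.55
position: [0.5715, 0.2218, 0.2677]
tool_rot: [0.001, 0.749, -0.662, -0.001]
force: [1.3, -0.9, -2.2]
opening: 0.011
t 4.55 pos [0.5715 0.2218 0.2677] psi -1.4477 F [ 1.3 -0.9 -2.2] open 0.011 q [-0.32  0.46 -0.2   1.55  0.1   1.15 -1.99]
d world [ 0.0015 -0.0033  0.0023] rv [0.0034 0.0007 0.0019] rows 1
  slide [0.0034, -0.0011, -0.0023] dr [0.003, 0.001, 0.002]
wrist [0.57152835 0.22176582 0.26768321] [ 0.00105664  0.74926892 -0.66226359 -0.00138302]
side [0.57103555 0.22060907 0.26750657] [ 0.0016768   0.74924717 -0.66228698 -0.00134894]
top [0.57105893 0.21944284 0.26773134] [ 0.0018158   0.74899709 -0.66256986 -0.00111366]
```

View pics/wrist3.png

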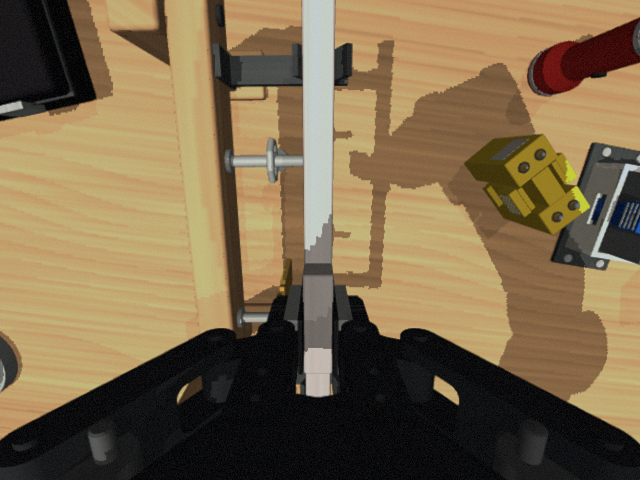

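View pics/side3.png

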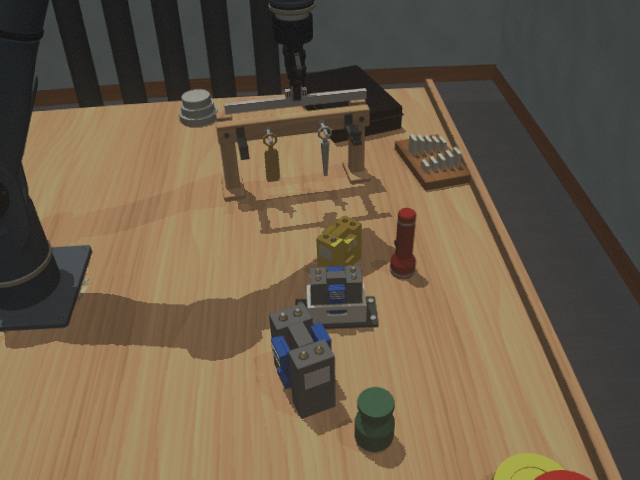

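View pics/top3.png

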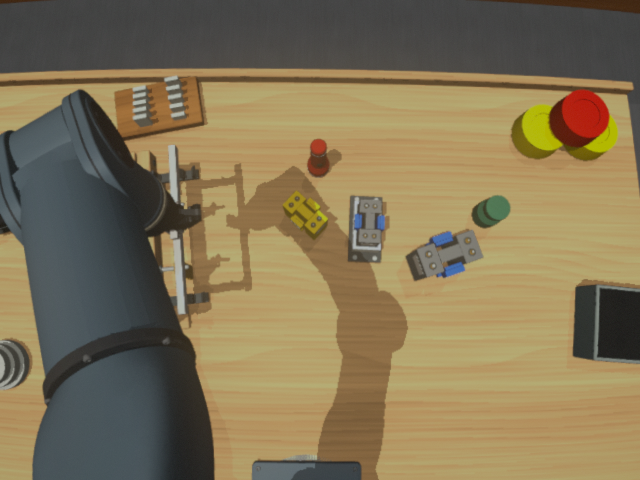

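```bash
python3 - <<'E'
from h import *
p=dict(np.load("w3.npz")); im=cv2.imread("pics/wrist3.png")
x=(.565,.284,1.692);c,s=np.cos(x[2]),np.sin(x[2]);R=np.array([[c,-s,0],[s,c,0],[0,0,1]])
W=lambda l:R@np.array(l)+[x[0],x[1],0]
for nm,l in [("pinbase-",(0,-.06,.17)),("pintip-",(-.056,-.06,.17)),("pinbase+",(0,.06,.17)),("railtop corner",(0,-.17,.192)),("edge0",(0,0,.192)),("edge botm",(0,-.1,.148))]+[("lug",(-.066+d,-.12+e,.186)) for d in(-.0145,.0145) for e in(-.009,.009)]+[("floor",(-.066+d,-.12+e,.162)) for d in(-.008,.008) for e in(-.009,.009)]:
    u=proj("wrist",W(l),p)[0];print(nm,l,u.round(1))
# bar predicted ideal seated-y, from TCP
T=np.array([.57152835,.22176582,.26768321]);psi=-1.4477
ax=np.array([np.cos(psi),np.sin(psi),0]);ay=np.array([np.sin(psi),-np.cos(psi),0])
for d in(-.006,.006):
  for L in(-.145,-.1,-.022): 
    u=proj("wrist",T+ax*d+ay*L+[0,0,.02-.0137 if L!=-.022 else .036-.0137],p)[0];print("bar",d,L,u.round(1))
crop(im,200,20,380,170,4.4,"w3c1")
crop(im,160,0,260,340,2,"w3c2")
E
```

```text
pinbase- (0, -0.06, 0.17) [229.1 163.1]
pintip- (-0.056, -0.06, 0.17) [308.9 163.1]
pinbase+ (0, 0.06, 0.17) [239.5 318.5]
railtop corner (0, -0.17, 0.192) [206.9 -37.2]
edge0 (0, 0, 0.192) [226.8 254.1]
edge botm (0, -0.1, 0.148) [233.3 106.7]
lug (-0.0805, -0.129, 0.186) [348.2  46.4]
lug (-0.0805, -0.111, 0.186) [347.5  78.7]
lug (-0.051500000000000004, -0.129, 0.186) [300.1  46.3]
lug (-0.051500000000000004, -0.111, 0.186) [300.5  78.7]
floor (-0.07400000000000001, -0.129, 0.162) [335.4  57.7]
floor (-0.07400000000000001, -0.111, 0.162) [335.1  86.5]
floor (-0.058, -0.129, 0.162) [311.6  57.6]
floor (-0.058, -0.111, 0.162) [311.7  86.5]
bar -0.006 -0.145 [300.4 -83.5]
bar -0.006 -0.1 [301.9  60.8]
bar -0.006 -0.022 [302.6 274.6]
bar 0.006 -0.145 [335.7 -83.6]
bar 0.006 -0.1 [334.3  60.7]
bar 0.006 -0.022 [334.  274.5]
```

View pics/w3c1.png

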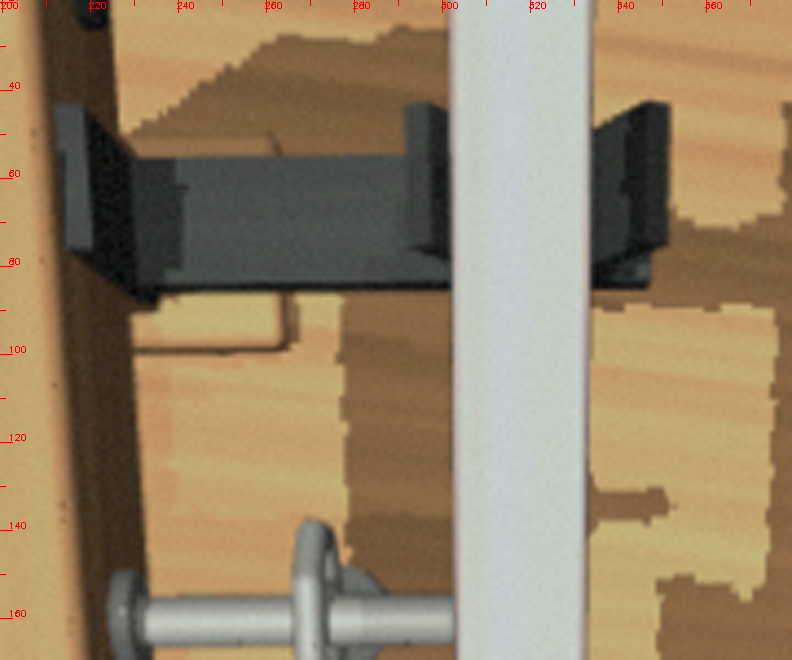

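```bash
python3 plan.py .5735 .2193 .205 -1.4496 14 .025; python3 -m pendant '[{"slide":[0,-0.001,0.020],"dr":[0.003,0,0.002],"jaw":1},{"slide":[0,-0.001,0.020],"dr":[0,0,0],"jaw":1},{"slide":[0,0,0.015],"dr":[0,0,0],"jaw":1},{"slide":[0,0,0.003],"dr":[0,0,0],"jaw":1}]';python3 plan.py .5735 .2193 .185 -1.4496 14 .008
python3 - <<'E'
from h import *
p=imaging.camera_params("wrist"); im=imaging.capture("wrist")[:,:,::-1].copy()
cv2.imwrite(f"pics/w4.png",im)
crop(im,200,0,400,150,4,"w4c")
cv2.imwrite(f"pics/s4raw.png",imaging.capture("side")[:,:,::-1]); crop(cv2.imread("pics/s4raw.png"),205,80,385,200,4.4,"s4c")
E
```

```text
t 4.7 pos [0.5712 0.2187 0.268 ] psi -1.4495 F [-0.6  0.4 -2.2] open 0.0113 q [-0.31  0.46 -0.2   1.55  0.1   1.15 -1.98]
d world [ 0.0023  0.0006 -0.063 ] rv [ 0.0037 -0.001   0.0001] rows 3
  slide [-0.0001, -0.0009, 0.021] dr [0.001, -0.0, 0.0]
  slide [-0.0001, -0.0008, 0.021] dr [0.001, -0.0, 0.0]
  slide [-0.0001, -0.0008, 0.021] dr [0.001, -0.0, 0.0]
time: 5.1
position: [0.5731, 0.2128, 0.2099]
tool_rot: [0.001, 0.747, -0.665, 0.002]
force: [-0.3, 0.0, -2.5]
opening: 0.0112
t 5.1 pos [0.5731 0.2128 0.2099] psi -1.4547 F [-0.3  0.  -2.5] open 0.0112 q [-0.31  0.5  -0.2   1.64  0.12  1.01 -2.  ]
d world [ 0.0004  0.0065 -0.0249] rv [-0.0012 -0.0032 -0.0051] rows 4
  slide [-0.0016, -0.0003, 0.0062] dr [-0.0, -0.001, -0.001]
  slide [-0.0016, -0.0003, 0.0062] dr [-0.0, -0.001, -0.001]
  slide [-0.0016, -0.0003, 0.0062] dr [-0.0, -0.001, -0.001]
  slide [-0.0016, -0.0003, 0.0062] dr [-0.0, -0.001, -0.001]
```

View pics/w4c.png

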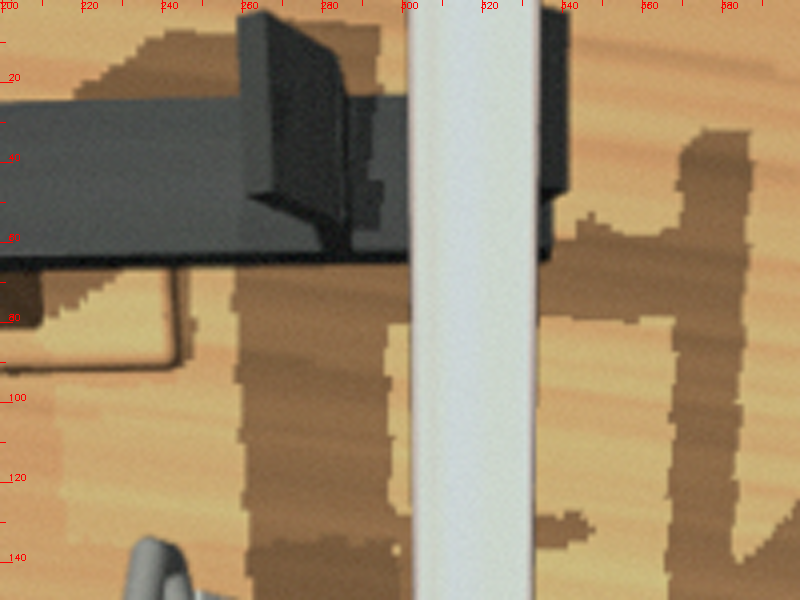

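View pics/s4c.png

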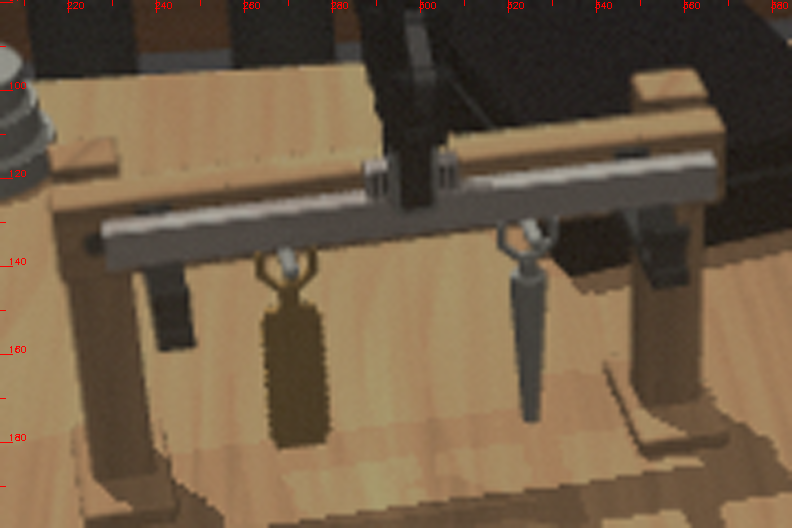

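The bar has drifted 6.5 mm out from the rail: the wrist crop shows it over the outer lug at u≈335, with the slot at about 285–335. I'll correct sideways before lowering.

```bash
python3 plan.py .5735 .2193 .208 -1.4496; python3 -m pendant '[{"slide":[-0.006,0,-0.001],"dr":[0,-0.003,-0.005],"jaw":1},{"slide":[0,0,0],"dr":[0,0,0],"jaw":1}]';python3 plan.py .5735 .2193 .20 -1.4496 14 .008
```

```text
t 5.2 pos [0.5739 0.2133 0.2113] psi -1.4549 F [ 0.5 -0.4 -2.2] open 0.0114 q [-0.31  0.5  -0.2   1.64  0.11  1.01 -2.  ]
d world [-0.0004  0.006  -0.0033] rv [-0.0031 -0.0026 -0.0053] rows 1
  slide [-0.006, -0.0003, 0.0033] dr [-0.003, -0.003, -0.005]
time: 5.4
position: [0.5738, 0.2195, 0.2142]
tool_rot: [-0.002, 0.748, -0.663, 0.001]
force: [-0.5, 0.7, -2.1]
opening: 0.0114
t 5.4 pos [0.5738 0.2195 0.2142] psi -1.4501 F [-0.5  0.7 -2.1] open 0.0114 q [-0.31  0.5  -0.2   1.63  0.11  1.02 -2.  ]
d world [-0.0003 -0.0002 -0.0142] rv [-0.0053  0.0014 -0.0005] rows 2
  slide [0.0001, 0.0002, 0.0071] dr [-0.003, 0.001, -0.0]
  slide [0.0001, 0.0002, 0.0071] dr [-0.003, 0.001, -0.0]
```

```bash
python3 -m pendant '[{"slide":[0,0,0.006],"dr":[-0.002,0,0],"jaw":1},{"slide":[0,0,0.006],"dr":[-0.002,0,0],"jaw":1},{"slide":[0,0,0],"dr":[0,0,0],"jaw":1}]';python3 plan.py .5735 .2193 .185 -1.4496 14 .006
python3 - <<'E'
from h import *
p=imaging.camera_params("wrist"); im=imaging.capture("wrist")[:,:,::-1].copy()
crop(im,200,0,400,150,4,"w5c")
x=(.566,.285,1.692);c,s=np.cos(x[2]),np.sin(x[2]);R=np.array([[c,-s,0],[s,c,0],[0,0,1]])
for d in(-.0145,.0145): print(proj("wrist",R@np.array([-.066+d,-.111,.186])+[x[0],x[1],0],p))
E
```

```text
time: 5.7
position: [0.5744, 0.22, 0.2028]
tool_rot: [-0.002, 0.749, -0.663, 0.0]
force: [-0.0, -0.1, -3.2]
opening: 0.011
t 5.7 pos [0.5744 0.22   0.2028] psi -1.4495 F [-0.  -0.1 -3.2] open 0.011 q [-0.31  0.51 -0.2   1.64  0.12  0.99 -2.  ]
d world [-0.0009 -0.0007 -0.0178] rv [-0.0036  0.002   0.    ] rows 3
  slide [0.0002, 0.0003, 0.0059] dr [-0.001, 0.001, 0.0]
  slide [0.0002, 0.0003, 0.0059] dr [-0.001, 0.001, 0.0]
  slide [0.0002, 0.0003, 0.0059] dr [-0.001, 0.001, 0.0]
[[352.78613645  49.55318112]]
[[285.65796728  49.68321614]]
```

View pics/w5c.png

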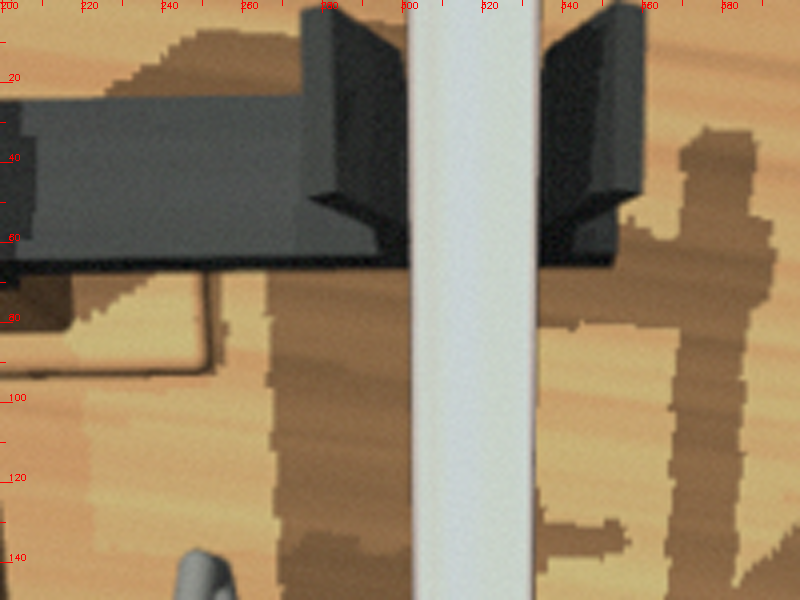

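The bar at u 303–333 is centred between the lugs at u 283–353. Lowering gently.

```bash
python3 -m pendant '[{"slide":[0,0,0.005],"dr":[-0.002,0.001,0],"jaw":1},{"slide":[0,0,0.005],"dr":[0,0,0],"jaw":1},{"slide":[0,0,0.004],"dr":[0,0,0],"jaw":1},{"slide":[0,0,0],"dr":[0,0,0],"jaw":1}]';python3 plan.py .5744 .22 .176 -1.4496 14 .005
```

```text
time: 6.15
position: [0.5746, 0.22, 0.1877]
tool_rot: [-0.001, 0.749, -0.663, 0.0]
force: [-0.4, 0.3, -2.6]
opening: 0.0111
t 6.15 pos [0.5746 0.22   0.1877] psi -1.4496 F [-0.4  0.3 -2.6] open 0.0111 q [-0.32  0.53 -0.2   1.66  0.12  0.97 -2.01]
d world [-0.0002 -0.     -0.0117] rv [-0.0015  0.0009 -0.    ] rows 3
  slide [0.0, 0.0001, 0.0039] dr [-0.001, 0.0, -0.0]
  slide [0.0, 0.0001, 0.0039] dr [-0.001, 0.0, -0.0]
  slide [0.0, 0.0001, 0.0039] dr [-0.001, 0.0, -0.0]
```

```bash
python3 -m pendant '[{"slide":[0,0,0.003],"dr":[0,0,0],"jaw":1},{"slide":[0,0,0.003],"dr":[0,0,0],"jaw":1},{"slide":[0,0,0.002],"dr":[0,0,0],"jaw":1},{"slide":[0,0,0],"dr":[0,0,0],"jaw":1}]';python3 plan.py .5744 .22 .176 -1.4496 14 .005
```

```text
time: 6.55
position: [0.5746, 0.2198, 0.179]
tool_rot: [-0.001, 0.749, -0.663, 0.0]
force: [0.1, -0.6, -2.7]
opening: 0.0109
t 6.55 pos [0.5746 0.2198 0.179 ] psi -1.4497 F [ 0.1 -0.6 -2.7] open 0.0109 q [-0.32  0.54 -0.2   1.67  0.12  0.95 -2.01]
d world [-0.0002  0.0002 -0.003 ] rv [-0.0014  0.0007 -0.0001] rows 1
  slide [-0.0002, 0.0002, 0.003] dr [-0.001, 0.001, -0.0]
```

```bash
python3 -m pendant '[{"slide":[0,0,0.002],"dr":[0,0,0],"jaw":1},{"slide":[0,0,0],"dr":[0,0,0],"jaw":1}]';python3 -m pendant '[{"slide":[0,0,0.002],"dr":[0,0,0],"jaw":1},{"slide":[0,0,0],"dr":[0,0,0],"jaw":1}]'
```

```text
time: 6.75
position: [0.5746, 0.2198, 0.1769]
tool_rot: [-0.001, 0.749, -0.663, 0.0]
force: [0.3, -1.1, -2.4]
opening: 0.0114
time: 6.95
position: [0.5749, 0.2199, 0.1756]
tool_rot: [-0.001, 0.749, -0.663, 0.001]
force: [-0.8, -0.4, -2.2]
opening: 0.011
```

```bash
python3 -m pendant '[{"slide":[0,0,0.0015],"dr":[0,0,0],"jaw":1},{"slide":[0,0,0],"dr":[0,0,0],"jaw":1}]';python3 -m pendant '[{"slide":[0,0,0.0015],"dr":[0,0,0],"jaw":1},{"slide":[0,0,0],"dr":[0,0,0],"jaw":1}]'; python3 - <<'E'
from h import *
im=imaging.capture("wrist")[:,:,::-1].copy(); crop(im,200,0,400,150,4,"w6c")
im=imaging.capture("side")[:,:,::-1].copy(); crop(im,205,80,385,200,4.4,"s6c")
E
```

```text
time: 7.15
position: [0.5749, 0.22, 0.1758]
tool_rot: [-0.002, 0.749, -0.663, 0.001]
force: [-0.6, -0.3, -2.6]
opening: 0.0112
time: 7.35
position: [0.5751, 0.22, 0.1757]
tool_rot: [-0.002, 0.749, -0.663, 0.001]
force: [-0.7, -0.4, -1.9]
opening: 0.0115
```

View pics/w6c.png

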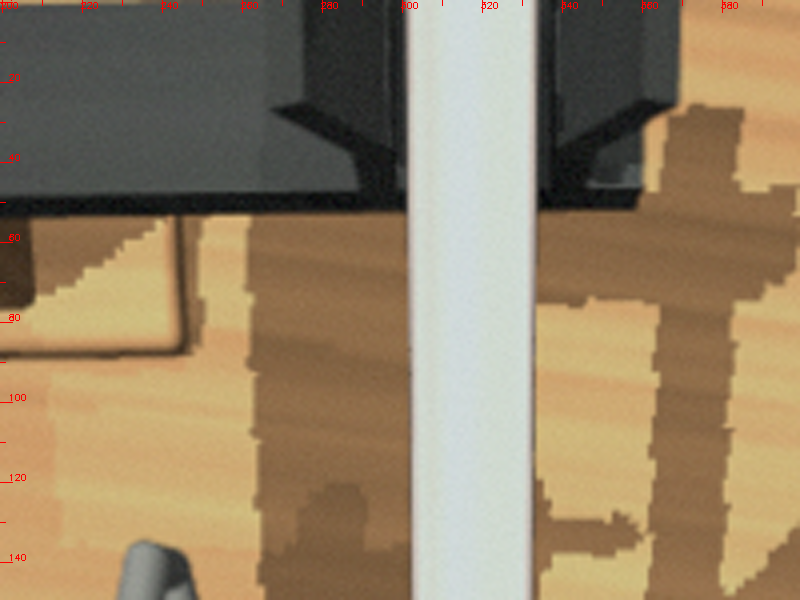

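View pics/s6c.png

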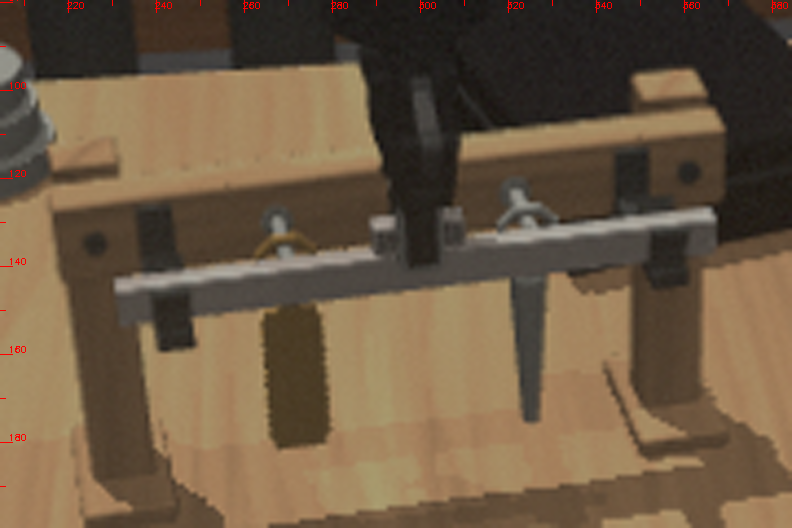

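```bash
python3 -m pendant '[{"slide":[0,0,0.003],"dr":[0,0,0],"jaw":1},{"slide":[0,0,0],"dr":[0,0,0],"jaw":1}]'
```

```text
time: 7.65
position: [0.5753, 0.2201, 0.176]
tool_rot: [-0.003, 0.748, -0.663, 0.002]
force: [0.0, -0.3, -3.5]
opening: 0.0112
```

Commands no longer lower it, so it is resting on the saddle floors: z 0.1757, as computed for seated. Letting go.

```bash
python3 -m pendant '[{"slide":[0,0,0],"dr":[0,0,0],"jaw":0.6},{"slide":[0,0,0],"dr":[0,0,0],"jaw":0.2},{"slide":[0,0,0],"dr":[0,0,0],"jaw":0.2},{"slide":[0,0,0],"dr":[0,0,0],"jaw":0.2}]'; python3 - <<'E'
from h import *
im=imaging.capture("wrist")[:,:,::-1].copy(); cv2.imwrite("pics/w7.png",im)
im=imaging.capture("side")[:,:,::-1].copy(); crop(im,205,80,385,200,4.4,"s7c")
E
```

```text
time: 8.05
position: [0.5761, 0.2207, 0.1754]
tool_rot: [-0.004, 0.748, -0.663, 0.002]
force: [-0.4, -0.2, 0.2]
opening: 0.0344
```

View pics/w7.png

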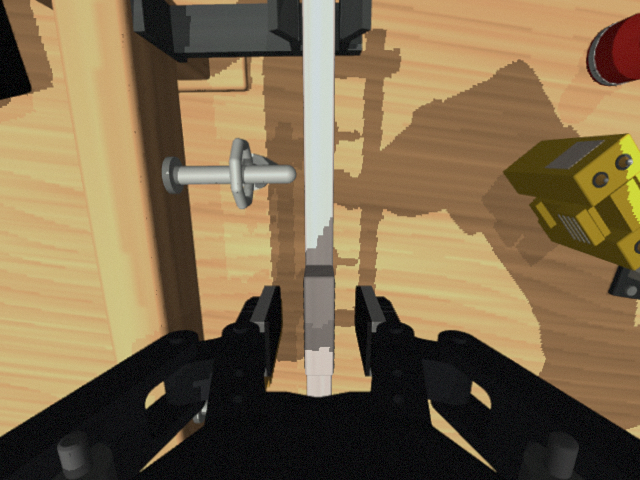

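View pics/s7c.png

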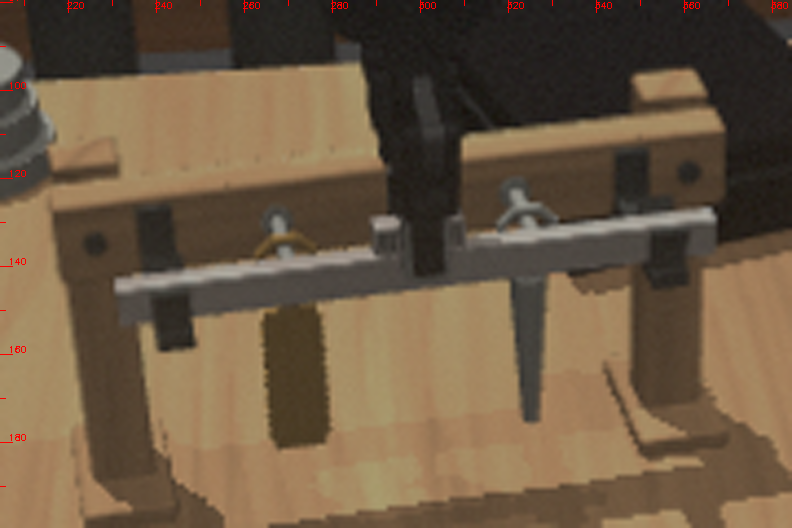

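Released: the bar stayed put, the wrist view shows both fingers clear, and both gauges still hang. Retreating straight up.

```bash
python3 -m pendant '[{"slide":[0,0,-0.008],"dr":[0,0,0],"jaw":0.2},{"slide":[0,0,-0.012],"dr":[0,0,0],"jaw":0.2},{"slide":[0,0,-0.02],"dr":[0,0,0],"jaw":0.2},{"slide":[0,0,-0.03],"dr":[0,0,0],"jaw":0},{"slide":[0,0,-0.03],"dr":[0,0,0],"jaw":-0.5}]'; python3 plan.py .6165 -.1275 .24 -1.6143 14 .04
```

```text
time: 8.65
position: [0.5735, 0.2196, 0.2776]
tool_rot: [-0.001, 0.749, -0.663, 0.0]
force: [1.6, 0.4, 0.0]
opening: 0.0562
t 8.65 pos [0.5735 0.2196 0.2776] psi -1.4497 F [1.6 0.4 0. ] open 0.0562 q [-0.31  0.45 -0.2   1.53  0.1   1.17 -1.98]
d world [ 0.043  -0.3471 -0.0376] rv [-0.0015  0.0006  0.1646] rows 9
  slide [0.0389, -0.0001, 0.0042] dr [-0.0, 0.0, 0.018]
  slide [0.0389, -0.0008, 0.0042] dr [-0.0, 0.0, 0.018]
  slide [0.0388, -0.0015, 0.0042] dr [-0.0, 0.0, 0.018]
  slide [0.0388, -0.0022, 0.0042] dr [-0.0, 0.0, 0.018]
  slide [0.0388, -0.0029, 0.0042] dr [-0.0, 0.0, 0.018]
  slide [0.0387, -0.0036, 0.0042] dr [-0.0, 0.0, 0.018]
  slide [0.0386, -0.0043, 0.0042] dr [-0.0, 0.0, 0.018]
  slide [0.0385, -0.005, 0.0042] dr [-0.0, 0.0, 0.018]
  slide [0.0384, -0.0058, 0.0042] dr [-0.0, 0.0, 0.018]
```

Checking the seated bar before leaving: fit the bar in the top, side and wrist views.

```bash
python3 -m pendant '[{"slide":[0.039,0,0],"dr":[0,0,0.018],"jaw":-1},{"slide":[0.039,-0.001,0],"dr":[0,0,0.018],"jaw":-1},{"slide":[0.039,-0.002,0],"dr":[0,0,0.018],"jaw":-1},{"slide":[0.039,-0.002,0],"dr":[0,0,0.018],"jaw":-1},{"slide":[0.039,-0.003,0.002],"dr":[0,0,0.018],"jaw":-1}]'; python3 plan.py .6165 -.1275 .24 -1.6143 14 .04
python3 - <<'E'
from h import *
im=imaging.capture("top")[:,:,::-1].copy(); cv2.imwrite("pics/t8.png",im);crop(im,110,140,260,340,3,"t8c")
im=imaging.capture("side")[:,:,::-1].copy(); cv2.imwrite("pics/s8.png",im);crop(im,205,80,385,200,4.4,"s8c")
E
```

```text
time: 9.15
position: [0.6011, 0.0299, 0.2872]
tool_rot: [-0.009, 0.722, -0.692, 0.002]
force: [1.5, -0.1, -0.5]
opening: 0.086
t 9.15 pos [0.6011 0.0299 0.2872] psi -1.5292 F [ 1.5 -0.1 -0.5] open 0.086 q [-0.02  0.41 -0.15  1.57  0.06  1.15 -1.71]
d world [ 0.0154 -0.1574 -0.0472] rv [-0.0166  0.0102  0.085 ] rows 5
  slide [0.0317, -0.0016, 0.0092] dr [-0.003, 0.002, 0.017]
  slide [0.0316, -0.0022, 0.0092] dr [-0.003, 0.002, 0.017]
  slide [0.0316, -0.0027, 0.0093] dr [-0.003, 0.002, 0.017]
  slide [0.0315, -0.0033, 0.0093] dr [-0.003, 0.002, 0.017]
  slide [0.0314, -0.0039, 0.0094] dr [-0.003, 0.002, 0.017]
```

View pics/t8c.png

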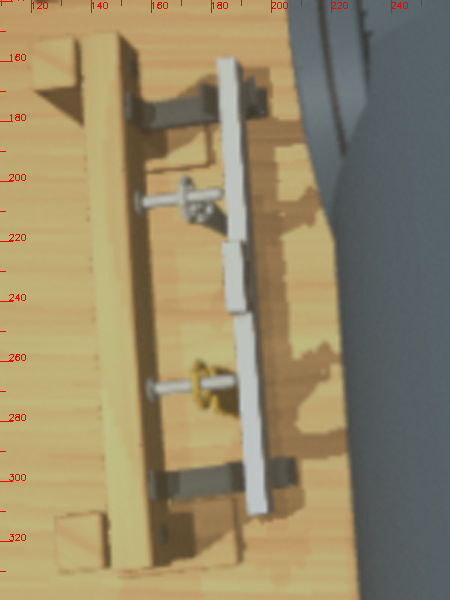

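View pics/s8c.png

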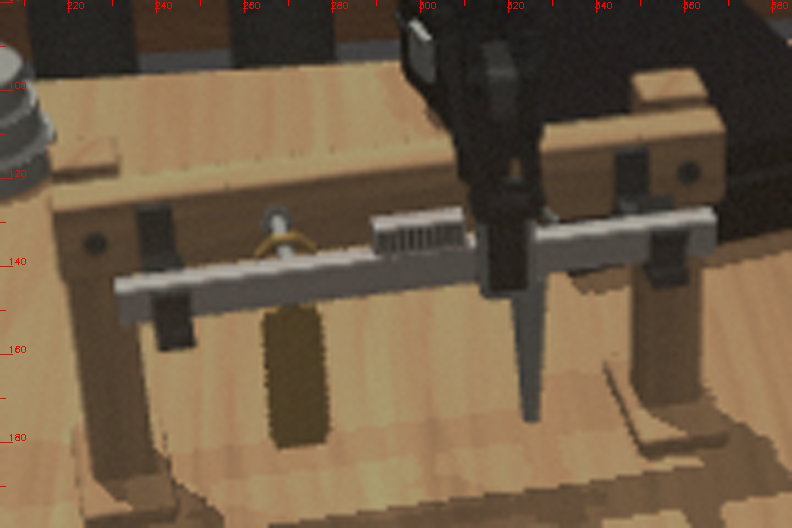

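```bash
python3 - <<'E'
from h import *
np.set_printoptions(precision=4,suppress=True)
gt=lambda c:((c[0]+.5)/3-.5+110,(c[1]+.5)/3-.5+140); gs=lambda c:((c[0]+.5)/4.4-.5+205,(c[1]+.5)/4.4-.5+80)
A=tri(gs((714,211)),gt((228,58)));B=tri(gs((116,284)),gt((259,514)))
x=(.565,.284,1.692);c,s=np.cos(x[2]),np.sin(x[2]);R=np.array([[c,-s,0],[s,c,0],[0,0,1]])
for P in(A,B,(A+B)/2):print(P,R.T@(P-[x[0],x[1],0]))
print(np.linalg.norm(A-B))
E
```

```text
[0.7173 0.2338 0.1828] [-0.0683 -0.1451  0.1828]
[0.4305 0.1988 0.1823] [-0.0683  0.1438  0.1823]
[0.5739 0.2163 0.1825] [-0.0683 -0.0007  0.1825]
0.2889297923567507
```

```bash
python3 - <<'E'
from h import *
np.set_printoptions(precision=4,suppress=True)
# big cassette points: top view vs side view
s=cv2.imread("pics/side0.png");t=cv2.imread("pics/top0.png")
a=cv2.resize(s[300:420,255:345],None,fx=5,fy=5);b=cv2.resize(t[225:285,400:490],None,fx=4.5,fy=4.5)
im=np.zeros((600,800,3),np.uint8);im[:600,:450]=a[:600];im[:270,450:800]=b[:270,:350];cv2.imwrite("pics/big.png",im)
for z in(.1,.13,.15):print(z,plane("top",[(407,255),(414,278),(405,252)],z))
E
python3 -m pendant '[{"slide":[0.032,-0.002,0.009],"dr":[-0.003,0.002,0.017],"jaw":-1},{"slide":[0.032,-0.002,0.009],"dr":[-0.003,0.002,0.017],"jaw":-1},{"slide":[0.030,-0.002,0.009],"dr":[-0.003,0.002,0.017],"jaw":-1},{"slide":[0.028,-0.003,0.009],"dr":[-0.003,0.002,0.017],"jaw":-1},{"slide":[0.015,-0.003,0.009],"dr":[-0.003,0.002,0.015],"jaw":-1}]'; python3 plan.py .6167 -.1275 .20 -1.6143 14 .04
```

```text
0.1 [[ 0.5463 -0.2029  0.1   ]
 [ 0.4998 -0.2164  0.1   ]
 [ 0.5524 -0.1989  0.1   ]]
0.13 [[ 0.5428 -0.197   0.13  ]
 [ 0.4978 -0.2101  0.13  ]
 [ 0.5487 -0.1932  0.13  ]]
0.15 [[ 0.5405 -0.1931  0.15  ]
 [ 0.4965 -0.2059  0.15  ]
 [ 0.5463 -0.1893  0.15  ]]
time: 9.75
position: [0.6165, -0.1141, 0.2468]
tool_rot: [0.003, -0.689, 0.724, -0.004]
force: [-0.0, 0.0, 0.3]
opening: 0.0851
t 9.75 pos [ 0.6165 -0.1141  0.2468] psi -1.6202 F [-0.   0.   0.3] open 0.0851 q [ 0.17  0.49 -0.1   1.56  0.05  1.09 -1.56]
d world [ 0.0002 -0.0134 -0.0468] rv [-0.009  -0.001  -0.0059] rows 2
  slide [0.0066, -0.0002, 0.0234] dr [-0.004, -0.001, -0.003]
  slide [0.0067, -0.0003, 0.0234] dr [-0.004, -0.001, -0.003]
```

View pics/big.png

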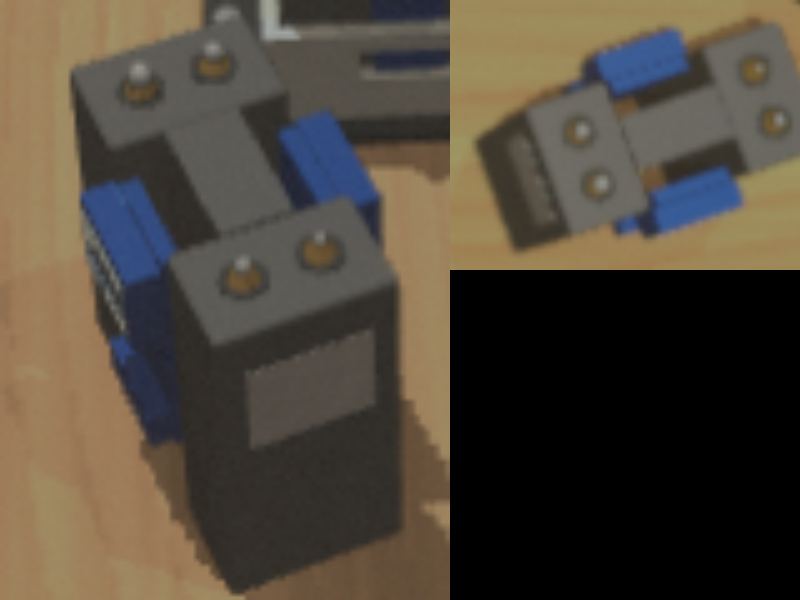

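The large grey decoy stands free on the shelf, its nearest corner at about (0.55,-0.20), outside the gripper's footprint. Going above the small grey cassette in the dock.

```bash
python3 -m pendant '[{"slide":[0.007,0,0.03],"dr":[-0.004,-0.001,-0.003],"jaw":-1},{"slide":[0.007,0,0.03],"dr":[-0.004,-0.001,-0.003],"jaw":-1},{"slide":[0,0,0.005],"dr":[0,0,0],"jaw":-1},{"slide":[0,0,0],"dr":[0,0,0],"jaw":-1}]' 30; python3 plan.py .6167 -.1275 .12 -1.6143 14 .04
python3 - <<'E'
from h import *
p=imaging.camera_params("wrist"); im=imaging.capture("wrist")[:,:,::-1].copy(); cv2.imwrite("pics/w9raw.png",im)
x=(.6167,-.1275,-.0435);c,s=np.cos(x[2]),np.sin(x[2]);R=np.array([[c,-s,0],[s,c,0],[0,0,1]])
for l in[(i*.015,j*.031,.092) for i in(-1,1) for j in (-1,1)]+[(i*.045,j*.022,.1) for i in(-1,1) for j in (-1,1)]+[(i*.0525,j*.0295,.05) for i in(-1,1) for j in (-1,1)]:
    u=proj("wrist",R@np.array(l)+[x[0],x[1],0],p)[0];print(l,u.round(0)); cv2.circle(im,tuple(u.round().astype(int)),2,(0,0,255),-1)
cv2.imwrite("pics/w9.png",im)
E
```

```text
time: 10.15
position: [0.618, -0.1285, 0.1818]
tool_rot: [0.002, -0.691, 0.723, -0.001]
force: [0.2, -0.1, -0.1]
opening: 0.0854
t 10.15 pos [ 0.618  -0.1285  0.1818] psi -1.6169 F [ 0.2 -0.1 -0.1] open 0.0854 q [ 0.19  0.55 -0.1   1.63  0.06  0.96 -1.54]
d world [-0.0013  0.001  -0.0618] rv [-0.0034  0.0018 -0.0026] rows 2
  slide [-0.0004, 0.0008, 0.0309] dr [-0.002, 0.001, -0.001]
  slide [-0.0005, 0.0007, 0.0309] dr [-0.002, 0.001, -0.001]
(-0.015, -0.031, 0.092) [359. 272.]
(-0.015, 0.031, 0.092) [275. 272.]
(0.015, -0.031, 0.092) [360. 232.]
(0.015, 0.031, 0.092) [273. 232.]
(-0.045, -0.022, 0.1) [347. 314.]
(-0.045, 0.022, 0.1) [287. 314.]
(0.045, -0.022, 0.1) [350. 191.]
(0.045, 0.022, 0.1) [284. 191.]
(-0.0525, -0.0295, 0.05) [351. 296.]
(-0.0525, 0.0295, 0.05) [284. 296.]
(0.0525, -0.0295, 0.05) [353. 176.]
(0.0525, 0.0295, 0.05) [280. 176.]
```

View pics/w9.png

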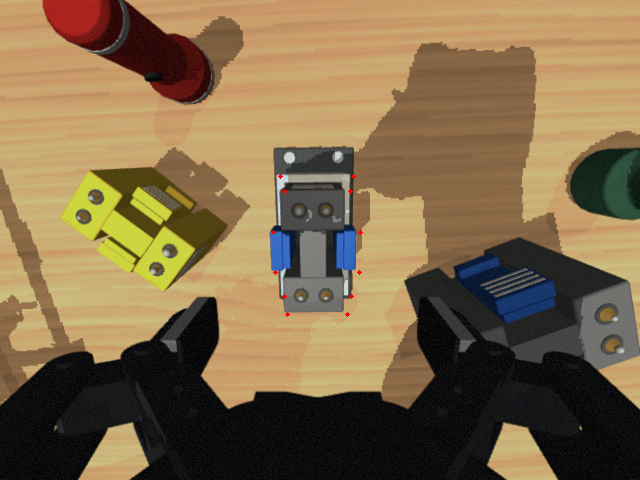

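Cassette sits between the fingers: pads at about (271..356, 250), mid ≈ 313.5 against 316.7 predicted, which puts it about 1.5–2 mm further to +y. I'll use y = -0.126 and descend.

```bash
python3 -m pendant '[{"slide":[-0.001,0,0.025],"dr":[-0.002,0.001,-0.002],"jaw":-1},{"slide":[-0.001,0,0.025],"dr":[0,0,0],"jaw":-1},{"slide":[-0.001,0,0.020],"dr":[0,0,0],"jaw":-1},{"slide":[0,0,0.005],"dr":[0,0,0],"jaw":-1},{"slide":[0,0,0],"dr":[0,0,0],"jaw":-1}]' 30; python3 plan.py .6170 -.126 .059 -1.6143 14 .02
python3 - <<'E'
from h import *
im=imaging.capture("wrist")[:,:,::-1].copy(); cv2.imwrite("pics/w10.png",im)
E
```

```text
time: 10.7
position: [0.6248, -0.1209, 0.1145]
tool_rot: [0.006, -0.693, 0.721, -0.005]
force: [-1.5, 0.1, -0.9]
opening: 0.0856
t 10.7 pos [ 0.6248 -0.1209  0.1145] psi -1.61 F [-1.5  0.1 -0.9] open 0.0856 q [ 0.18  0.62 -0.1   1.7   0.08  0.81 -1.56]
d world [-0.0078 -0.0051 -0.0555] rv [-0.0156  0.0014  0.0043] rows 3
  slide [0.0018, 0.0028, 0.0185] dr [-0.005, 0.0, 0.001]
  slide [0.0018, 0.0027, 0.0185] dr [-0.005, 0.0, 0.001]
  slide [0.0018, 0.0026, 0.0185] dr [-0.005, 0.0, 0.001]
```

View pics/w10.png

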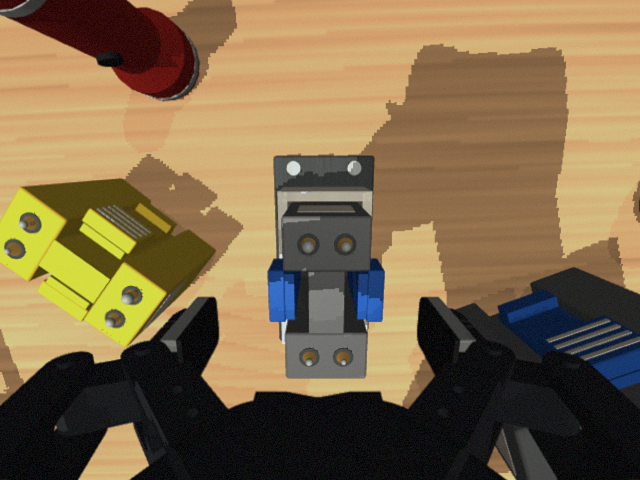

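```bash
python3 -m pendant '[{"slide":[0.005,0.008,0.002],"dr":[-0.015,0,0.004],"jaw":-1},{"slide":[0,0,0],"dr":[0,0,0],"jaw":-1}]'; python3 plan.py .6170 -.126 .059 -1.6143 14 .02
```

```text
time: 10.95
position: [0.6175, -0.1258, 0.1154]
tool_rot: [0.002, -0.692, 0.722, -0.001]
force: [-0.1, -0.0, -0.6]
opening: 0.0852
t 10.95 pos [ 0.6175 -0.1258  0.1154] psi -1.6139 F [-0.1 -0.  -0.6] open 0.0852 q [ 0.19  0.62 -0.1   1.7   0.08  0.82 -1.56]
d world [-0.0005 -0.0002 -0.0564] rv [-0.0035  0.001   0.0004] rows 3
  slide [0.0001, 0.0002, 0.0188] dr [-0.001, 0.0, 0.0]
  slide [0.0001, 0.0002, 0.0188] dr [-0.001, 0.0, 0.0]
  slide [0.0001, 0.0002, 0.0188] dr [-0.001, 0.0, 0.0]
```

```bash
python3 -m pendant '[{"slide":[0,0.001,0.010],"dr":[-0.002,0,0],"jaw":-1},{"slide":[0,0.001,0.010],"dr":[-0.002,0,0],"jaw":-1},{"slide":[0,0.001,0.010],"dr":[-0.002,0,0],"jaw":-1},{"slide":[0,0,0],"dr":[0,0,0],"jaw":-1}]'; python3 plan.py .6170 -.126 .059 -1.6143 14 .012
```

```text
time: 11.35
position: [0.6147, -0.1263, 0.0841]
tool_rot: [-0.0, -0.691, 0.723, 0.001]
force: [0.1, 0.5, 0.4]
opening: 0.0858
t 11.35 pos [ 0.6147 -0.1263  0.0841] psi -1.6149 F [0.1 0.5 0.4] open 0.0858 q [ 0.19  0.66 -0.09  1.73  0.08  0.76 -1.56]
d world [ 0.0023  0.0003 -0.0251] rv [ 0.0011  0.0007 -0.0006] rows 3
  slide [-0.0001, -0.0008, 0.0084] dr [0.0, 0.0, -0.0]
  slide [-0.0001, -0.0008, 0.0084] dr [0.0, 0.0, -0.0]
  slide [-0.0001, -0.0008, 0.0084] dr [0.0, 0.0, -0.0]
```

```bash
python3 -m pendant '[{"slide":[0,-0.001,0.008],"dr":[0,0,0],"jaw":-1},{"slide":[0,-0.001,0.008],"dr":[0,0,0],"jaw":-1},{"slide":[0,0,0.006],"dr":[0,0,0],"jaw":-1},{"slide":[0,0,0],"dr":[0,0,0],"jaw":-1}]'; python3 plan.py .6170 -.126 .059 -1.6143 14 .012
python3 - <<'E'
from h import *
p=imaging.camera_params("wrist"); im=imaging.capture("wrist")[:,:,::-1].copy(); cv2.imwrite("pics/w11.png",im)
im=imaging.capture("side")[:,:,::-1].copy(); crop(im,270,200,390,330,5,"s11c")
E
```

```text
time: 11.75
position: [0.6166, -0.1261, 0.0593]
tool_rot: [-0.0, -0.691, 0.722, 0.001]
force: [0.1, 0.0, -0.4]
opening: 0.0855
t 11.75 pos [ 0.6166 -0.1261  0.0593] psi -1.6146 F [ 0.1  0.  -0.4] open 0.0855 q [ 0.18  0.69 -0.09  1.74  0.09  0.71 -1.57]
d world [ 0.0004  0.0001 -0.0003] rv [ 0.0024  0.001  -0.0003] rows 1
  slide [-0.0001, -0.0004, 0.0003] dr [0.002, 0.001, -0.0]
```

View pics/w11.png

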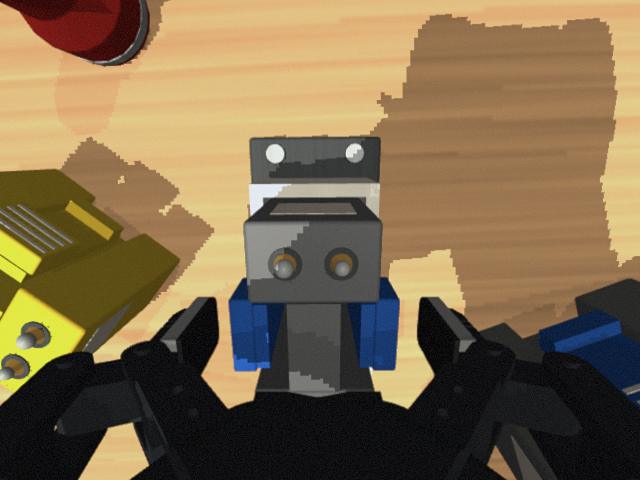

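View pics/s11c.png

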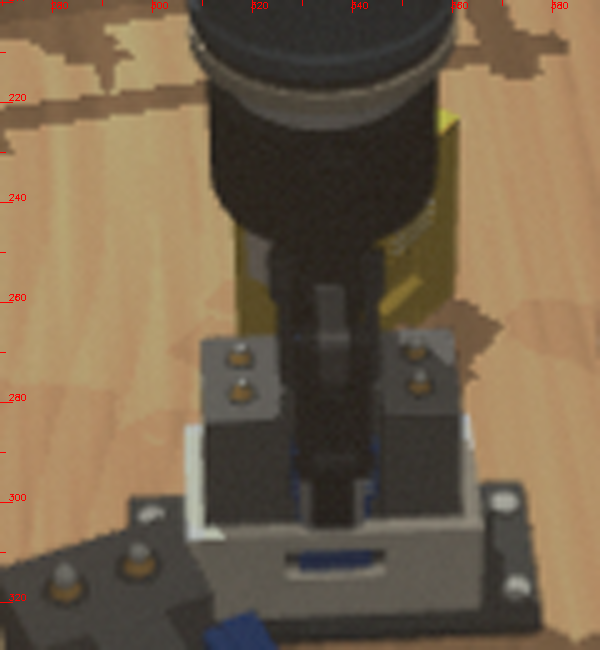

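Aligned: the pads at u 231–399 are centred within 0.7 mm of the fingers at u 217–417. Squeezing.

```bash
python3 -m pendant '[{"slide":[0,0,0],"dr":[0,0,0],"jaw":-0.4},{"slide":[0,0,0],"dr":[0,0,0],"jaw":0},{"slide":[0,0,0],"dr":[0,0,0],"jaw":1},{"slide":[0,0,0],"dr":[0,0,0],"jaw":1},{"slide":[0,0,0],"dr":[0,0,0],"jaw":1}]' 45; python3 -m pendant '[{"slide":[0,0,0],"dr":[0,0,0],"jaw":1},{"slide":[0,0,0],"dr":[0,0,0],"jaw":1},{"slide":[0,0,0],"dr":[0,0,0],"jaw":1}]' 45;python3 plan.py .6170 -.126 .059 -1.6143 14 .012
python3 - <<'E'
from h import *
im=imaging.capture("side")[:,:,::-1].copy(); crop(im,270,200,390,330,5,"s12c")
E
```

```text
time: 12.35
position: [0.6182, -0.1249, 0.063]
tool_rot: [0.001, -0.692, 0.722, -0.0]
force: [0.1, 0.9, -4.5]
opening: 0.0433
time: 12.65
position: [0.6181, -0.125, 0.0628]
tool_rot: [0.001, -0.692, 0.722, -0.0]
force: [-0.9, 1.0, -0.0]
opening: 0.0432
t 12.65 pos [ 0.6181 -0.125   0.0628] psi -1.6138 F [-0.9  1.  -0. ] open 0.0432 q [ 0.18  0.69 -0.09  1.74  0.09  0.72 -1.57]
d world [-0.0011 -0.001  -0.0038] rv [-0.0019  0.0019  0.0005] rows 1
  slide [0.0011, 0.0011, 0.0038] dr [-0.002, 0.002, 0.0]
```

View pics/s12c.png

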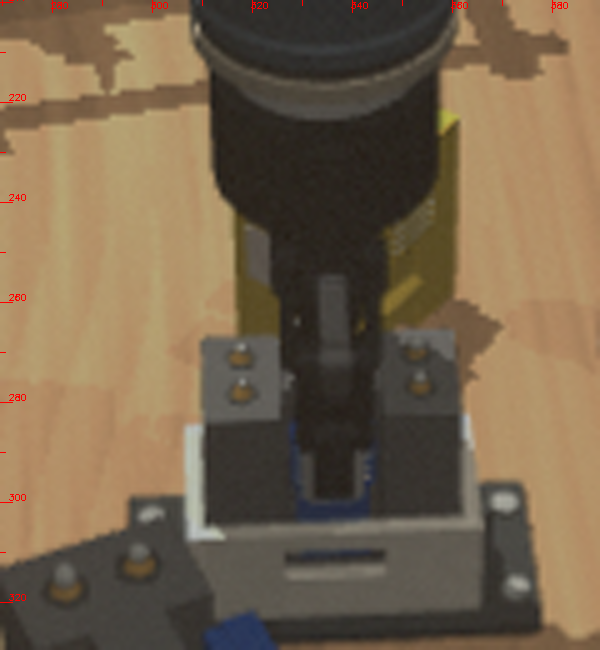

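```bash
python3 - <<'E'
from h import *
im=imaging.capture("wrist")[:,:,::-1].copy(); cv2.imwrite("pics/w13.png",im)
crop(cv2.imread("pics/w13.png"),220,200,420,350,4,"w13c")
E
```

```text
(no output)
```

View pics/w13.png

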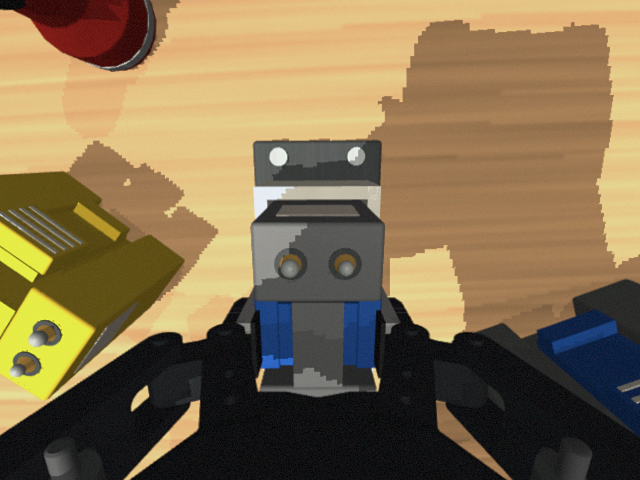

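Both catches are squeezed in symmetrically, and the cassette is still down. Lifting slowly, straight up.

```bash
python3 -m pendant '[{"slide":[0,0,-0.006],"dr":[0,0,0],"jaw":1},{"slide":[0,0,-0.008],"dr":[0,0,0],"jaw":1},{"slide":[0,0,-0.008],"dr":[0,0,0],"jaw":1}]'; python3 plan.py .6181 -.125 .112 -1.6140 14 .012
```

```text
time: 13.05
position: [0.6167, -0.1251, 0.0845]
tool_rot: [0.0, -0.692, 0.722, 0.001]
force: [0.1, -0.5, -4.4]
opening: 0.0433
t 13.05 pos [ 0.6167 -0.1251  0.0845] psi -1.614 F [ 0.1 -0.5 -4.4] open 0.0433 q [ 0.18  0.66 -0.09  1.72  0.08  0.76 -1.56]
d world [0.0014 0.0001 0.0275] rv [0.0018 0.0021 0.    ] rows 3
  slide [-0.0001, -0.0005, -0.0092] dr [0.001, 0.001, 0.0]
  slide [-0.0001, -0.0005, -0.0092] dr [0.001, 0.001, 0.0]
  slide [-0.0001, -0.0005, -0.0092] dr [0.001, 0.001, 0.0]
```

```bash
python3 -m pendant '[{"slide":[0,-0.001,-0.008],"dr":[0,0,0],"jaw":1},{"slide":[0,-0.001,-0.008],"dr":[0,0,0],"jaw":1},{"slide":[0,0,-0.008],"dr":[0,0,0],"jaw":1},{"slide":[0,0,-0.008],"dr":[0,0,0],"jaw":1}]'; python3 plan.py .6175 -.125 .225 -1.6140 14 .02
python3 - <<'E'
from h import *
im=imaging.capture("side")[:,:,::-1].copy(); crop(im,270,200,390,330,5,"s14c")
E
```

```text
time: 13.45
position: [0.6191, -0.1254, 0.1201]
tool_rot: [0.0, -0.692, 0.722, 0.001]
force: [-0.1, -0.6, -4.2]
opening: 0.0433
t 13.45 pos [ 0.6191 -0.1254  0.1201] psi -1.6142 F [-0.1 -0.6 -4.2] open 0.0433 q [ 0.19  0.62 -0.1   1.69  0.07  0.84 -1.56]
d world [-0.0016  0.0004  0.1049] rv [ 0.0008  0.0019 -0.0002] rows 6
  slide [-0.0001, 0.0003, -0.0175] dr [0.0, 0.0, -0.0]
  slide [-0.0001, 0.0003, -0.0175] dr [0.0, 0.0, -0.0]
  slide [-0.0001, 0.0003, -0.0175] dr [0.0, 0.0, -0.0]
  slide [-0.0001, 0.0003, -0.0175] dr [0.0, 0.0, -0.0]
  slide [-0.0001, 0.0003, -0.0175] dr [0.0, 0.0, -0.0]
  slide [-0.0001, 0.0003, -0.0175] dr [0.0, 0.0, -0.0]
```

View pics/s14c.png

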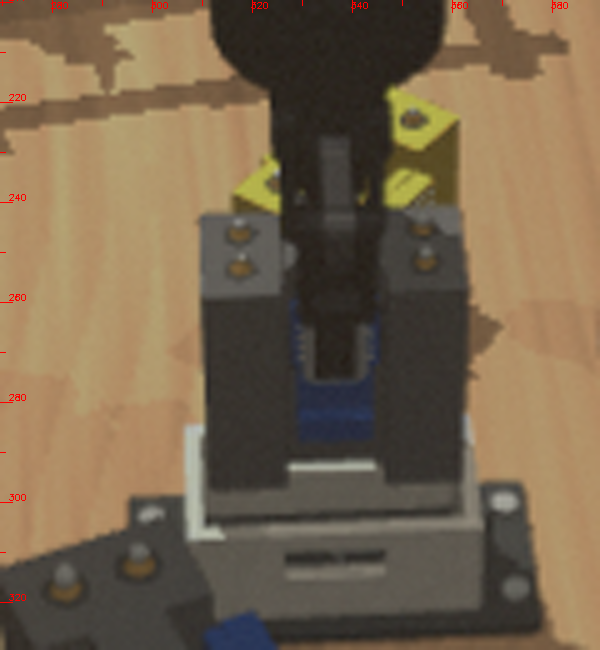

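The cassette is out of the dock and hanging upright from the squeezed catches. Raising it further.

```bash
python3 -m pendant '[{"slide":[0,0,-0.015],"dr":[0,0,0],"jaw":1},{"slide":[0,0,-0.025],"dr":[0,0,0],"jaw":1},{"slide":[0,0,-0.025],"dr":[0,0,0],"jaw":1},{"slide":[0,0,-0.025],"dr":[0,0,0],"jaw":1},{"slide":[0,0,-0.012],"dr":[0,0,0],"jaw":1}]'; python3 -m pendant '[{"slide":[0,0,-0.003],"dr":[0,0,0],"jaw":1},{"slide":[0,0,0],"dr":[0,0,0],"jaw":1},{"slide":[0,0,0],"dr":[0,0,0],"jaw":1},{"slide":[0,0,0],"dr":[0,0,0],"jaw":1},{"slide":[0,0,0],"dr":[0,0,0],"jaw":1}]';python3 plan.py .6175 -.125 .225 -1.6140 14 .02
python3 - <<'E'
from h import *
im=imaging.capture("side")[:,:,::-1].copy(); cv2.imwrite("pics/s15.png",im);
im=imaging.capture("wrist")[:,:,::-1].copy(); cv2.imwrite("pics/w15.png",im);
E
```

```text
time: 14.0
position: [0.6181, -0.1255, 0.2261]
tool_rot: [-0.0, -0.692, 0.722, 0.002]
force: [0.2, 0.4, -4.7]
opening: 0.0431
time: 14.5
position: [0.617, -0.1253, 0.2269]
tool_rot: [-0.001, -0.692, 0.722, 0.003]
force: [-0.5, -0.3, -4.0]
opening: 0.0433
t 14.5 pos [ 0.617  -0.1253  0.2269] psi -1.6139 F [-0.5 -0.3 -4. ] open 0.0433 q [ 0.19  0.51 -0.1   1.56  0.05  1.07 -1.54]
d world [ 0.0005  0.0003 -0.0019] rv [0.0058 0.0023 0.0001] rows 1
  slide [-0.0003, -0.0005, 0.0019] dr [0.006, 0.002, 0.0]
```

View pics/s15.png

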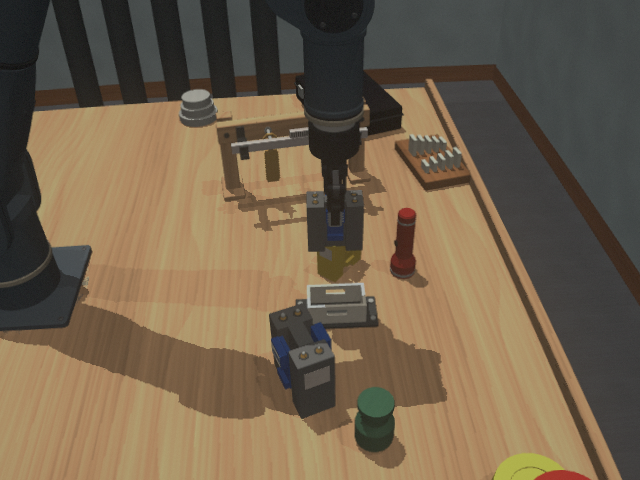

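View pics/w15.png

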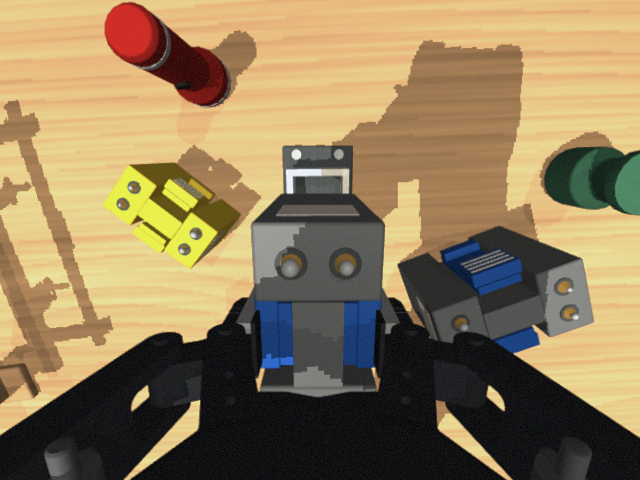

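Side view: the cassette is up and level, the bar lies across the saddles, and the comb hangs. The taper gauge is behind the arm here, so I'll check it from the top.

```bash
python3 - <<'E'
from h import *
im=imaging.capture("top")[:,:,::-1].copy(); cv2.imwrite("pics/t16.png",im)
o=ctrl.get_obs();print(o["time"],o["position"],abs(o["joint_velocities"]).max(),o["opening"])
E
```

```text
14.65 [ 0.61725482 -0.12537389  0.22739589] 0.005812259117121692 0.04325106798716787
```

View pics/t16.png

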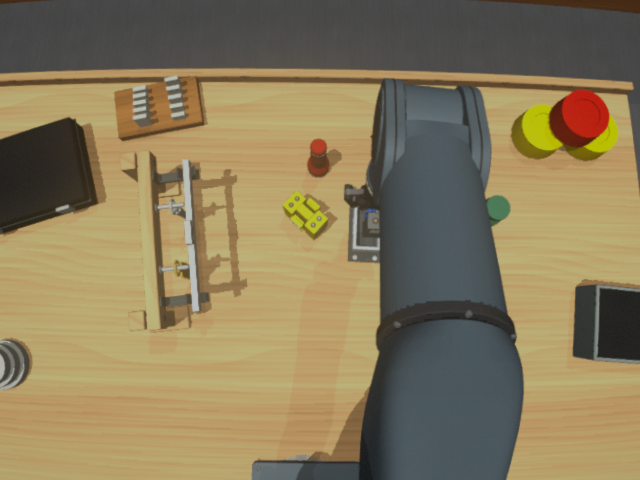

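The top view shows both gauges on their pins, (178,208) and (181,268), the bar seated from (187,160) to (195,312), and the torch and lift sub where they stood. The arm is still, so I'm handing in.

```bash
python3 -c "
from cell import workorder
print(workorder.finish_job())"
```

```text
the job is handed in; nothing more can be done
None
```

I laid the keeper bar in both saddles and let it go. I then squeezed both catches, lifted the small grey cassette out of the dock, and handed in at about 14.7 s while holding it. The hand-in gave no verdict.

**Bar:** after release I measured its top at 182.5 mm, so its underside is at about 162.5 mm. It is level, centred within 1 mm along the rail, and at x ≈ -68 mm. The expected x is -66 mm; the gap is within what my estimate of the rail's position allows.

**Cassette:** it rose about 164 mm, which puts its underside about 12 cm above the rim. The wrist view shows it level and not slipped in the fingers, and the arm was standing still.

**Other things:** the last top view shows both gauges on their pins, and the torch and lift sub where they stood.

**Disagreements:**
- The gripper read 43 mm over the squeezed catches, where about 48 mm was expected. The pictures show both catches fully in, but I did not resolve the difference.
- The wrist camera disagreed with the side and top cameras by 1.5 to 3 mm.
- The arm drifted 6 to 8 mm sideways on the faster descents. I corrected this before each contact.

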